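# Inspect the cooling heads under the lamp hood

### The job

Crank the handwheel until the inspection stand's tray is fully out of the lamp hood, then stand every finned cooling head upright on the tray, one in the middle of each black pad, filling the row farther from the hood before using the other row. Then crank the tray back under the hood until its pointer lines up with the broad black mark on the scale, and last switch the lamp on with the lever on the hood. Leave the other things on the bench alone.

Things in the scene. Friction and masses are not known exactly. Their poses are not given: they have to be found in the camera images.
- handwheel (a joint): Black handwheel on a column at the end of the stand farthest from the hood; vertical axis; 64 mm across, 18 mm thick, top 104 mm above the table, only the 32 mm column for 40 mm below it. Rad: 0 = carriage fully out at its stop; grows clockwise seen from above, driving the carriage under the hood, 38 mm per rad (5.8 rad to the mark; stop at 6.4). Needs about 0.1 N m; stays put.
- carriage (a joint): The sliding tray of the inspection stand, geared to the handwheel. Value in m: 0 = fully out, clear of the hood (loading position, a stop); it grows towards the hood, along the stand's y axis; the pointer meets the mark at 0.220; end stop at 0.243.
- wheel_grip (a point): Centre of the handwheel, half-way up its rim (95 mm above the table). The stand, 200 mm wide (base, tray), lies along the line through this point along the y axis of mark, and reaches 40 mm beyond it. Its z axis is the wheel's axis, up; it turns with the wheel.
- pointer (a point): Tip of the dark steel pointer on the carriage, on the far side of the tray's trailing end; moves with the carriage. Same axes as mark.
- mark (a point): Broad black line on the aluminium scale bar beside the carriage, 25 mm before the hood's mouth; the pointer must line up with it (same y). Axes are the stand's: y level, into the hood, the way the carriage goes in; x level, away from the robot. The hood is a grey box 230 mm wide, 180 deep, roof top 130 mm above the table, mouth towards the wheel: nothing can be loaded under it.
- lamp_switch_tip (a point): Centre of the 26 mm black ball at the end of the lamp's toggle lever, which stands on the hood's roof; the ball is 55 mm from the lever's pivot, which is 152 mm above the table. Ball at about 200 mm height when off or on.
- lamp_switch (a joint): Angle of the lamp's toggle lever, rad: 0 = off, leaning 0.5 rad against the x axis of mark (towards the robot); 1.0 = on, leaning 0.5 rad the other way. It is pushed over along that x axis with about 1 N and stays where it is left.
- pad_outer1 (a point): Middle of a round black pad, 40 mm across and flush with the tray's floor (36 mm above the table): the outer row (farther from the hood), number 1 of 3 counted along the x axis. Pads 62 mm apart in a row and between rows; moves with the carriage. The tray's rim is 6 mm high, 36 mm or more from a pad's middle. Same axes as mark.
- pad_outer2 (a point): Middle of a round black pad, 40 mm across and flush with the tray's floor (36 mm above the table): the outer row (farther from the hood), number 2 of 3 counted along the x axis. Pads 62 mm apart in a row and between rows; moves with the carriage. The tray's rim is 6 mm high, 36 mm or more from a pad's middle. Same axes as mark.
- pad_outer3 (a point): Middle of a round black pad, 40 mm across and flush with the tray's floor (36 mm above the table): the outer row (farther from the hood), number 3 of 3 counted along the x axis. Pads 62 mm apart in a row and between rows; moves with the carriage. The tray's rim is 6 mm high, 36 mm or more from a pad's middle. Same axes as mark.
- pad_inner1 (a point): Middle of a round black pad, 40 mm across and flush with the tray's floor (36 mm above the table): the inner row (nearer to the hood), number 1 of 3 counted along the x axis. Pads 62 mm apart in a row and between rows; moves with the carriage. The tray's rim is 6 mm high, 36 mm or more from a pad's middle. Same axes as mark.
- pad_inner2 (a point): Middle of a round black pad, 40 mm across and flush with the tray's floor (36 mm above the table): the inner row (nearer to the hood), number 2 of 3 counted along the x axis. Pads 62 mm apart in a row and between rows; moves with the carriage. The tray's rim is 6 mm high, 36 mm or more from a pad's middle. Same axes as mark.
- pad_inner3 (a point): Middle of a round black pad, 40 mm across and flush with the tray's floor (36 mm above the table): the inner row (nearer to the hood), number 3 of 3 counted along the x axis. Pads 62 mm apart in a row and between rows; moves with the carriage. The tray's rim is 6 mm high, 36 mm or more from a pad's middle. Same axes as mark.
- head1_mid (a point): Centre of an aluminium finned engine cooling head, a round stack of fins 32 mm in diameter and 24 mm high with a small brass boss (4 mm) on top, standing upright; this point is 12 mm above its flat underside; z axis up through the boss. About 60 g. May be absent (None).
- head2_mid (a point): Centre of an aluminium finned engine cooling head, a round stack of fins 32 mm in diameter and 24 mm high with a small brass boss (4 mm) on top, standing upright; this point is 12 mm above its flat underside; z axis up through the boss. About 60 g. May be absent (None).
- head3_mid (a point): Centre of an aluminium finned engine cooling head, a round stack of fins 32 mm in diameter and 24 mm high with a small brass boss (4 mm) on top, standing upright; this point is 12 mm above its flat underside; z axis up through the boss. About 60 g. May be absent (None).
- head4_mid (a point): Centre of an aluminium finned engine cooling head, a round stack of fins 32 mm in diameter and 24 mm high with a small brass boss (4 mm) on top, standing upright; this point is 12 mm above its flat underside; z axis up through the boss. About 60 g. May be absent (None).
- head5_mid (a point): Centre of an aluminium finned engine cooling head, a round stack of fins 32 mm in diameter and 24 mm high with a small brass boss (4 mm) on top, standing upright; this point is 12 mm above its flat underside; z axis up through the boss. About 60 g. May be absent (None).
- head6_mid (a point): Centre of an aluminium finned engine cooling head, a round stack of fins 32 mm in diameter and 24 mm high with a small brass boss (4 mm) on top, standing upright; this point is 12 mm above its flat underside; z axis up through the boss. About 60 g. May be absent (None).
- tuned_pipe: Bystander, leave alone: polished exhaust pipe.
- servo: Bystander, leave alone: small black servo box.
- tyre: Bystander, leave alone: black model-car wheel.
- spur_gear: Bystander, leave alone: dark toothed gear disc 54 mm across.
- damper: Bystander, leave alone: small shock damper.
Not all that is in view belongs to the job. What is shaped like the part that bears head5_mid but blue, green or red is not meant.

How it is judged (in metres and radians):
On the way, in this order (a step that is already met when the one before it is completed fails the run):
1. the tray is cranked fully out, against its stop (within 8 mm) (value of joint carriage below 0.008 m), for 0.2 s.
2. every head stands on a pad of the tray, the outer row full, with the tray still out ((horizontal distance between head1_mid and pad_outer1 below 0.01 m or horizontal distance between head1_mid and pad_outer2 below 0.01 m or horizontal distance between head1_mid and pad_outer3 below 0.01 m or horizontal distance between head1_mid and pad_inner1 below 0.01 m or horizontal distance between head1_mid and pad_inner2 below 0.01 m or horizontal distance between head1_mid and pad_inner3 below 0.01 m) and (horizontal distance between head2_mid and pad_outer1 below 0.01 m or horizontal distance between head2_mid and pad_outer2 below 0.01 m or horizontal distance between head2_mid and pad_outer3 below 0.01 m or horizontal distance between head2_mid and pad_inner1 below 0.01 m or horizontal distance between head2_mid and pad_inner2 below 0.01 m or horizontal distance between head2_mid and pad_inner3 below 0.01 m) and (horizontal distance between head3_mid and pad_outer1 below 0.01 m or horizontal distance between head3_mid and pad_outer2 below 0.01 m or horizontal distance between head3_mid and pad_outer3 below 0.01 m or horizontal distance between head3_mid and pad_inner1 below 0.01 m or horizontal distance between head3_mid and pad_inner2 below 0.01 m or horizontal distance between head3_mid and pad_inner3 below 0.01 m) and (horizontal distance between head4_mid and pad_outer1 below 0.01 m or horizontal distance between head4_mid and pad_outer2 below 0.01 m or horizontal distance between head4_mid and pad_outer3 below 0.01 m or horizontal distance between head4_mid and pad_inner1 below 0.01 m or horizontal distance between head4_mid and pad_inner2 below 0.01 m or horizontal distance between head4_mid and pad_inner3 below 0.01 m) and (horizontal distance between head5_mid and pad_outer1 below 0.01 m or horizontal distance between head5_mid and pad_outer2 below 0.01 m or horizontal distance between head5_mid and pad_outer3 below 0.01 m or horizontal distance between head5_mid and pad_inner1 below 0.01 m or horizontal distance between head5_mid and pad_inner2 below 0.01 m or horizontal distance between head5_mid and pad_inner3 below 0.01 m) and (horizontal distance between head6_mid and pad_outer1 below 0.01 m or horizontal distance between head6_mid and pad_outer2 below 0.01 m or horizontal distance between head6_mid and pad_outer3 below 0.01 m or horizontal distance between head6_mid and pad_inner1 below 0.01 m or horizontal distance between head6_mid and pad_inner2 below 0.01 m or horizontal distance between head6_mid and pad_inner3 below 0.01 m) and horizontal distance between any of head1_mid, head2_mid, head3_mid, head4_mid, head5_mid, head6_mid and pad_outer1 below 0.01 m and horizontal distance between any of head1_mid, head2_mid, head3_mid, head4_mid, head5_mid, head6_mid and pad_outer2 below 0.01 m and horizontal distance between any of head1_mid, head2_mid, head3_mid, head4_mid, head5_mid, head6_mid and pad_outer3 below 0.01 m and angle between each of head1_mid, head2_mid, head3_mid, head4_mid, head5_mid, head6_mid's own z axis and vertical below 0.15 rad and z of head1_mid in the frame of pad_outer2 between 0.008 and 0.016 m and z of head2_mid in the frame of pad_outer2 between 0.008 and 0.016 m and z of head3_mid in the frame of pad_outer2 between 0.008 and 0.016 m and z of head4_mid in the frame of pad_outer2 between 0.008 and 0.016 m and z of head5_mid in the frame of pad_outer2 between 0.008 and 0.016 m and z of head6_mid in the frame of pad_outer2 between 0.008 and 0.016 m and value of joint carriage below 0.015 m), for 0.2 s.
3. the tray is cranked under the hood, pointer at the mark (within 4 mm) (y of pointer in the frame of mark between -0.004 and 0.004 m), for 0.3 s.
4. the lamp is switched on (value of joint lamp_switch above 0.8 rad), for 0.2 s.
At the end, for the whole second after the job is handed in: Every head present stands upright and at rest on a pad (centre within 10 mm of the pad's), each of the three outer pads has a head, the pointer is within 4 mm of the mark, and the lamp lever is over to on (above 0.8 rad) (all of step 3 and (horizontal distance between head1_mid and pad_outer1 below 0.01 m or horizontal distance between head1_mid and pad_outer2 below 0.01 m or horizontal distance between head1_mid and pad_outer3 below 0.01 m or horizontal distance between head1_mid and pad_inner1 below 0.01 m or horizontal distance between head1_mid and pad_inner2 below 0.01 m or horizontal distance between head1_mid and pad_inner3 below 0.01 m) and (horizontal distance between head2_mid and pad_outer1 below 0.01 m or horizontal distance between head2_mid and pad_outer2 below 0.01 m or horizontal distance between head2_mid and pad_outer3 below 0.01 m or horizontal distance between head2_mid and pad_inner1 below 0.01 m or horizontal distance between head2_mid and pad_inner2 below 0.01 m or horizontal distance between head2_mid and pad_inner3 below 0.01 m) and (horizontal distance between head3_mid and pad_outer1 below 0.01 m or horizontal distance between head3_mid and pad_outer2 below 0.01 m or horizontal distance between head3_mid and pad_outer3 below 0.01 m or horizontal distance between head3_mid and pad_inner1 below 0.01 m or horizontal distance between head3_mid and pad_inner2 below 0.01 m or horizontal distance between head3_mid and pad_inner3 below 0.01 m) and (horizontal distance between head4_mid and pad_outer1 below 0.01 m or horizontal distance between head4_mid and pad_outer2 below 0.01 m or horizontal distance between head4_mid and pad_outer3 below 0.01 m or horizontal distance between head4_mid and pad_inner1 below 0.01 m or horizontal distance between head4_mid and pad_inner2 below 0.01 m or horizontal distance between head4_mid and pad_inner3 below 0.01 m) and (horizontal distance between head5_mid and pad_outer1 below 0.01 m or horizontal distance between head5_mid and pad_outer2 below 0.01 m or horizontal distance between head5_mid and pad_outer3 below 0.01 m or horizontal distance between head5_mid and pad_inner1 below 0.01 m or horizontal distance between head5_mid and pad_inner2 below 0.01 m or horizontal distance between head5_mid and pad_inner3 below 0.01 m) and (horizontal distance between head6_mid and pad_outer1 below 0.01 m or horizontal distance between head6_mid and pad_outer2 below 0.01 m or horizontal distance between head6_mid and pad_outer3 below 0.01 m or horizontal distance between head6_mid and pad_inner1 below 0.01 m or horizontal distance between head6_mid and pad_inner2 below 0.01 m or horizontal distance between head6_mid and pad_inner3 below 0.01 m) and horizontal distance between any of head1_mid, head2_mid, head3_mid, head4_mid, head5_mid, head6_mid and pad_outer1 below 0.01 m and horizontal distance between any of head1_mid, head2_mid, head3_mid, head4_mid, head5_mid, head6_mid and pad_outer2 below 0.01 m and horizontal distance between any of head1_mid, head2_mid, head3_mid, head4_mid, head5_mid, head6_mid and pad_outer3 below 0.01 m and angle between each of head1_mid, head2_mid, head3_mid, head4_mid, head5_mid, head6_mid's own z axis and vertical below 0.15 rad and z of head1_mid in the frame of pad_outer2 between 0.008 and 0.016 m and z of head2_mid in the frame of pad_outer2 between 0.008 and 0.016 m and z of head3_mid in the frame of pad_outer2 between 0.008 and 0.016 m and z of head4_mid in the frame of pad_outer2 between 0.008 and 0.016 m and z of head5_mid in the frame of pad_outer2 between 0.008 and 0.016 m and z of head6_mid in the frame of pad_outer2 between 0.008 and 0.016 m and linear speed of each of head1, head2, head3, head4, head5, head6 below 0.02 m/s and value of joint lamp_switch above 0.8 rad); the robot touches nothing.
It fails at once if one of the other things on the bench is moved by more than 30 mm (distance of any of tuned_pipe, servo, tyre, spur_gear, damper from where it was at the start of the episode above 0.03 m).
Of head1, head2, head3, head4, head5, head6 only 4 to 6 are there at a start; the rules pass over those that are not, and their reading is None.
At some moment in a run one of head1, head2, head3, head4, head5, head6 may be knocked a few centimetres aside while the robot is not near it.
It also fails if it takes over 210 s, if anything falls off the work surface, if the arm or the gripper's body presses on something with over 40 N, if the wrist force passes 120 N, or if a joint passes its speed limit or range.

### The arm

A 6-joint arm with a two-finger parallel gripper is mounted at the origin on the work surface. World frame = base frame: x ahead of the robot, y to its left, z up, the work surface at z = 0. Lengths are in mm, angles in rad, forces in N, time in s.
With the tool pointing down it reaches from about 250 to 775 mm from the base axis. Payload 4 kg.
Tool frame: the origin (TCP) lies at the very end of the fingers, on their centre line; the grasp point (between the pads) lies 19 mm behind it; z points along the fingers, y is the line along which they close (so a half turn about z gives the same grasp; the last joint's range is limited). The gripper opens to 85 mm and grips with 20 to 120 N. Pads are 22 mm wide; open, the fingers measure 114 mm over their backs; the gripper's body (76 mm by 85 mm) begins 54 mm behind the grasp point. The pads swing forward as they close: fully open they stand 13 mm farther back than shut.
Start: joints at [-1.232, 0.087, 1.371, -0, 1.684, -0.103], TCP at [235.163, -497.212, 192.041] pointing down, gripper open.
Joint ranges: [-3.1, 3.1], [-0.76, 2.03], [0.27, 2.55], [-1.08, 4.22], [0.17, 2.65], [-2.57, 2.57]. Speed limits (rad/s): [2.79, 2.79, 3.14, 3.14, 3.14, 3.14].

### API

Orientations are given as a rotation vector (axis times angle).
In Python, from rig import ctrl, vision gives the robot as it stands.
- The arm moves only by the shell command python3 -m inch 'ROWS' [FORCE]. ROWS is JSON, a list of rows, each a list of 7 numbers: the shift along the world's x, y, z as a fraction of full scale, then the turn, a rotation vector about the world's x, y, z as a fraction of full scale, then the opening, from 0 (shut) to 1 (fully open). A call has exactly 5 rows; each row is the pose to reach, as a shift and turn from the pose commanded when the call began, turning the shorter way round; what a row does not reach only later rows make up. Full scale, the value 1, is 25 cm for a shift and 180 degrees for a turn. A row lasts 1/12 s, in which the tool goes at most 41.7 mm and 7.16 degrees, less where a joint would pass 70% of its speed; a pose out of reach is approached as far as the arm can. A call with a number of a shift or a turn outside -1 to 1 is refused whole. A call with a gripper value outside its range is refused whole. The fingers move at their own pace and stop on an object; FORCE is the grip in N (left out, the last holds). Time passes only in rows, so rows that repeat a pose let the fingers close, or fill a call up. It gives the time, the measured TCP pose, the force, the opening and the grip force at its end, in the units of the state.
- ctrl.get_state(): the state, without advancing time (a new reading comes with each control period).
- vision.camera(name): name is "scene" or "top"; returns (picture, depth): 420x560x3 uint8, red, green, blue; 420x560 float32, mm along the optical axis (not along the pixel's ray), 0 where there is no reading.
- vision.camera_params(name): a dict with "fx", "fy", "cx", "cy" (pixels), "xyz" and "orientation" of the camera in the world. Camera axes: x right, y down, z forward; pixel columns grow to the right and rows downward; lengths in mm; the calibration is good to about 2 mm. A picture is of the moment at which its call begins. camera_params takes no time and is no camera call.
- ctrl.finish_job(): hands the job in; it is judged then, once.
The state is a dict: "clock": time; "joints": joint angles; "joint_velocities": joint speeds; "effort": joint torques, N m; "tcp_pos": TCP position; "tool_rot": TCP orientation; "force": force on the tool from outside, world axes, zero at the start; "ft_torque": the same for the moment, N m; "opening": finger opening in mm; "grip_force": force on a finger pad.
Only numpy, scipy, OpenCV 4.12 (cv2) and the standard library are available. Lean on these libraries where they do the work, as an engineer would, in place of code of your own. Each camera call takes 0.05 s, during which the arm holds its last target. There are 200 camera calls.

## Working session

There is one attempt and no reset: what is moved stays moved. The work goes in short steps, Python scripts to look and compute and a shell command to move; the robot and the scene stay as the last step left them, time stands still between calls to the robot, and variables do not carry over. Pictures are saved under pics/ and viewed, at most 17 in all, crops included, and the job is handed in when it is done.

```bash
mkdir -p pics; ls; cat > h.py <<'E'
import numpy as np, cv2
from scipy.spatial.transform import Rotation as R
from rig import ctrl, vision
def P(n):
    p=vision.camera_params(n); return p, R.from_rotvec(p["orientation"]).as_matrix(), np.array(p["xyz"])
def ray(n,u,v,z):
    p,M,t=P(n); d=M@np.array([(u-p["cx"])/p["fx"],(v-p["cy"])/p["fy"],1]); return t+d*(z-t[2])/d[2]
def cloud(n,dep):
    p,M,t=P(n); v,u=np.mgrid[:dep.shape[0],:dep.shape[1]]
    c=np.stack([(u-p["cx"])/p["fx"]*dep,(v-p["cy"])/p["fy"]*dep,dep],-1); w=c@M.T+t; w[dep==0]=np.nan; return w
def proj(n,X):
    p,M,t=P(n); c=M.T@(np.array(X)-t); return c[0]/c[2]*p["fx"]+p["cx"],c[1]/c[2]*p["fy"]+p["cy"]
E
python3 - <<'E'
from h import *
for n in("top","scene"):
    im,d=vision.camera(n); cv2.imwrite(f"pics/{n}0.png",cv2.cvtColor(im,cv2.COLOR_RGB2BGR)); np.savez(f"{n}0.npz",im=im,d=d); print(vision.camera_params(n))
s=ctrl.get_state();print(s)
E
```

```text
pics
{'fx': 544.5992706842676, 'fy': 544.5992706842676, 'cx': 277.3912361079405, 'cy': 212.31414570534258, 'xyz': array([ 343.09949096,  -71.13903567, 1382.56963914]), 'orientation': array([-2.1117877 ,  2.17259102, -0.17726035])}
{'fx': 493.82136625855026, 'fy': 493.82136625855026, 'cx': 279.0670063920358, 'cy': 204.86233162892555, 'xyz': array([1178.65576302,  435.15922291,  819.2324128 ]), 'orientation': array([-1.13764977, -2.30942196,  1.06977031])}
{'clock': 0.1, 'joints': array([-1.23207284e+00,  8.78984849e-02,  1.37217026e+00, -7.55624490e-06,
        1.68361298e+00, -1.03082837e-01]), 'joint_velocities': array([-0.00052693,  0.00049806, -0.00461014, -0.00054644,  0.00201559,
       -0.00061145]), 'effort': array([ 1.85142555e-03, -3.53012180e+01, -3.14220250e+01, -2.09122018e-04,
        7.91277591e-03, -1.81262834e-06]), 'tcp_pos': array([ 234.98146283, -496.66177608,  190.91270864]), 'tool_rot': array([-3.06322876e+00, -6.87901613e-01,  3.97186129e-04]), 'force': array([-0.18704794, -0.04948297,  0.52545807]), 'ft_torque': array([-0.03510369,  0.03346732,  0.02321454]), 'grip_force': 0.0, 'opening': 85.37769168879666}
```

View pics/top0.png

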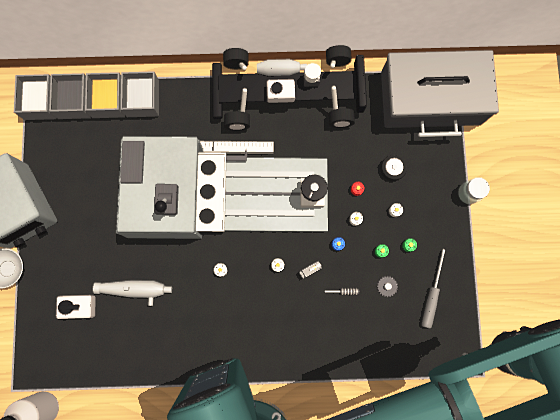

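View pics/scene0.png

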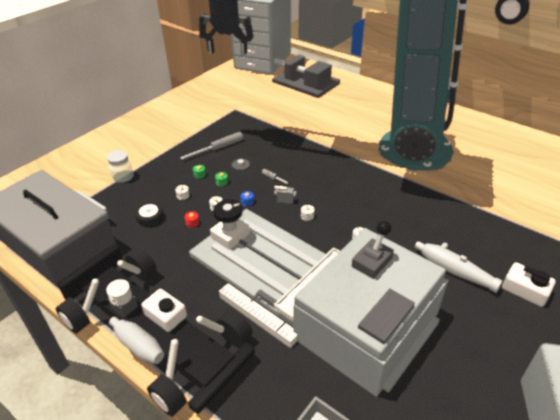

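Top view: the tray is mostly under the hood. The pads of its trailing row are at (211,167), (208,191) and (207,215), the wheel is at (314,187) and the lever ball at (160,206).

Head candidates:
- **Aluminium with brass boss:** (221,269), (278,265), (356,218) and (396,210).
- **Decoys:** red (358,188), blue (339,243), green (382,251) and (410,245).
- **Other lookalikes:** tyre (394,167), engine cylinder on the car (312,73), servo (311,270).

I choose the four aluminium ones.

```bash
cat >> h.py <<'E'
def heads(im,w,zlo=15,zhi=40):
    # bright unsaturated blobs, refined by ray onto the top-fin height
    h=cv2.cvtColor(im,cv2.COLOR_RGB2HSV); m=((h[...,1]<70)&(h[...,2]>150)).astype(np.uint8)
    m&=((w[...,2]>zlo-10)&(w[...,2]<zhi+5)).astype(np.uint8)
    m=cv2.morphologyEx(m,cv2.MORPH_CLOSE,np.ones((3,3),np.uint8))
    n,l,s,c=cv2.connectedComponentsWithStats(m); return [(s[i],c[i],np.nanmedian(w[l==i][:,2])) for i in range(1,n) if s[i][4]>25]
E
python3 - <<'E'
from h import *
z=np.load("top0.npz"); im,d=z["im"],z["d"]; w=cloud("top",d)
for a,c,zz in heads(im,w): print(a,c.round(1),zz.round(1),ray("top",*c,24).round(1))
Z=w[...,2]
v,u=np.mgrid[:420,:560]
m=(abs(Z-104)<6)&(abs(u-314)<22)&(abs(v-187)<22)
k=cv2.minEnclosingCircle(np.argwhere(m)[:,::-1].astype(np.float32)); print("wheel",m.sum(),w[m].mean(0),k,ray("top",*k[0],104))
m=(abs(Z-130)<5)&(u>110)&(u<205)&(v>130)&(v<245); print("hood",cv2.minAreaRect(w[m][:,:2].astype(np.float32)),np.median(Z[m]))
m=(abs(Z-200)<18)&(abs(u-160)<15)&(abs(v-206)<15); print("ball",m.sum(),w[m].mean(0), w[m].min(0),w[m].max(0))
for p in((211,167),(208,191),(207,215)): print("pad",ray("top",*p,36),Z[p[1],p[0]])
m=(abs(Z-20)<25)&(u>228)&(u<328)&(v>155)&(v<235); print("base z",np.unique(Z[m].round(-0),return_counts=True))
c1=cv2.resize(im[150:310,190:440],None,fx=3.2,fy=3.2,interpolation=cv2.INTER_CUBIC);cv2.imwrite("pics/c1.png",c1[...,::-1])
E
```

```text
[127  78  25  30 722] [139.   92.9] 37.4 [885.6 268.6  24. ]
[ 22  81  25  30 709] [33.8 95.3] 37.0 [886.2 542.7  24. ]
[ 196  141  132   91 8552] [257.3 190.2] 19.0 [617.6 -34.6  24. ]
[386 158  17  17 241] [394.1 166.2] 28.1 [ 670.6 -386.4   24. ]
[390 203  13  13 119] [396.1 209.6] 24.3 [ 558.  -384.4   24. ]
[350 212  13  13 123] [356.1 218.2] 24.1 [ 538.9 -282.2   24. ]
[  0 248  23  40 738] [  9.4 267.3] 11.9 [440.  584.3  24. ]
[425 249  20  79 344] [433.8 297.8] 24.0 [ 335.1 -463.7   24. ]
[272 259  13  13 123] [277.6 264.8] 24.4 [427.1 -80.8  24. ]
[214 263  13  14 133] [220.1 269.6] 24.6 [419.3  62.3  24. ]
[300 262  21  16 162] [310.5 269.4] 37.1 [ 413.5 -162.1   24. ]
[  93  281   79   25 1012] [132.9 288.8] 35.3 [378.4 278.   24. ]
[384 283   8   8  44] [387.7 286.2] 15.8 [ 366.7 -351.5   24. ]
[325 289  33   6 112] [346.1 291.3] 13.7 [ 357.  -248.1   24. ]
[ 56 295  39  24 642] [ 78.1 306.4] 38.9 [339.4 411.6  24. ]
[ 41 394  18  26 183] [ 52.3 404.6] 26.8 [110.  466.5  24. ]
[272 413   9   7  33] [276.3 415.6] 15.7 [ 68.9 -67.3  24. ]
wheel 534 [ 604.69011519 -172.3592
[... 449 characters left out ...]
d [616.678571   89.2021608  36.       ] 36.847869171232105
pad [555.59383428  92.23360031  36.        ] 34.541863094748805
base z (array([-5., -4., -3., -2., -1.,  0.,  1.,  2.,  3.,  4.,  5.,  6.,  7.,
        8.,  9., 10., 11., 12., 13., 14., 15., 16., 17., 18., 19., 20.,
       21., 22., 23., 24., 25., 26., 27., 28., 29., 30., 31., 32., 33.,
       34., 35., 36., 37., 38., 39., 40., 41., 42., 43., 44., 45.]), array([  1,  16,  23,  38,  53,  52,  64,  78,  63,  43,  40,  25,  19,
        24,  34,  74, 132, 256, 369, 502, 650, 707, 706, 632, 511, 317,
       231, 167, 146, 140, 163, 191, 147, 117, 103,  69,  37,  22,  28,
        11,  14,  10,   6,   3,   6,   5,   4,  13,  20,  14,   2]))
```

View pics/c1.png

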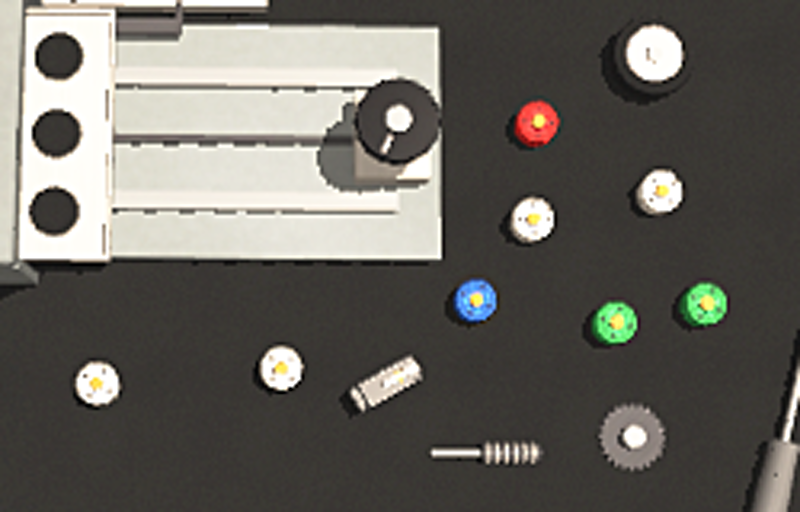

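The crop confirms four aluminium heads with brass bosses: (96,383), (281,368), (532,219) and (661,190). The coloured ones and the tyre are not meant. I'll go to the wheel first.

```bash
A='[[.1,.088,0,0,0,-.034,1],[.2,.176,0,0,0,-.068,1],[.3,.264,0,0,0,-.102,1],[.4,.352,0,0,0,-.136,1],[.493,.433,0,0,0,-.164,1]]'
python3 -m inch '[[0.1,0.088,0,0,0,-0.034,1],[0.2,0.176,0,0,0,-0.068,1],[0.3,0.264,0,0,0,-0.102,1],[0.4,0.352,0,0,0,-0.136,1],[0.493,0.433,0,0,0,-0.164,1]]' 60
python3 -m inch '[[0.1,0.088,0,0,0,-0.034,1],[0.2,0.176,0,0,0,-0.068,1],[0.3,0.264,0,0,0,-0.102,1],[0.4,0.352,0,0,0,-0.136,1],[0.493,0.433,0,0,0,-0.164,1]]'
python3 -m inch '[[0.1,0.088,0,0,0,-0.034,1],[0.2,0.176,0,0,0,-0.068,1],[0.3,0.264,0,0,0,-0.102,1],[0.4,0.352,0,0,0,-0.136,1],[0.493,0.433,0,0,0,-0.164,1]]'
python3 -c "
from h import *
s=ctrl.get_state();print(s['tcp_pos'],s['joints'],s['tool_rot'],s['force'])"
```

```text
clock: 0.52
tcp_pos: [359.3, -387.4, 191.4]
tool_rot: [-3.138, 0.123, 0.001]
force: [0.6, 0.6, -0.4]
opening: 85.3
grip_force: 0.0
clock: 0.93
tcp_pos: [482.6, -279.0, 191.4]
tool_rot: [-3.004, 0.918, 0.002]
force: [-0.1, -0.0, 0.6]
opening: 85.3
grip_force: 0.0
clock: 1.35
tcp_pos: [605.8, -170.7, 191.2]
tool_rot: [2.671, -1.653, -0.002]
force: [-0.3, -0.5, 0.1]
opening: 85.2
grip_force: 0.0
[ 605.82099805 -170.73966509  191.1880742 ] [-3.64803630e-01  2.66966361e-01  1.16468594e+00  8.96029940e-05
  1.71135999e+00  2.31422608e+00] [ 2.67135879e+00 -1.65297027e+00 -2.21622231e-03] [-0.33942297 -0.50070765  0.06215668]
```

```bash
python3 -m inch '[[-0.004,-0.007,-0.12,0,0,0,1],[-0.004,-0.007,-0.24,0,0,0,1],[-0.004,-0.007,-0.36,0,0,0,1],[-0.004,-0.007,-0.44,0,0,0,1],[-0.004,-0.007,-0.472,0,0,0,1]]'
python3 -m inch '[[0,0,0,0,0,0,0],[0,0,0,0,0,0,0],[0,0,0,0,0,0,0],[0,0,0,0,0,0,0],[0,0,0,0,0,0,0]]' 60
python3 -m inch '[[0,0,0,0,0,0,0],[0,0,0,0,0,0.015,0],[0,0,0,0,0,0.03,0],[0,0,0,0,0,0.045,0],[0,0,0,0,0,0.06,0]]'
python3 -c "
from h import *
s=ctrl.get_state();print(s['tcp_pos'],s['joints'],s['ft_torque'],s['force'])"
```

```text
clock: 1.77
tcp_pos: [600.9, -172.8, 68.4]
tool_rot: [2.674, -1.646, -0.015]
force: [-0.2, -0.6, -0.3]
opening: 85.3
grip_force: 0.0
clock: 2.18
tcp_pos: [605.1, -174.7, 76.3]
tool_rot: [-2.675, 1.647, -0.006]
force: [0.2, 0.1, -0.3]
opening: 25.3
grip_force: 0.0
clock: 2.6
tcp_pos: [604.2, -174.3, 74.7]
tool_rot: [-2.82, 1.385, -0.002]
force: [-0.3, -0.0, 0.3]
opening: -0.1
grip_force: 0.0
[ 604.18936495 -174.32379898   74.69073973] [-3.70999983e-01  3.08115664e-01  1.34542629e+00 -4.50486742e-05
  1.48708434e+00  2.11288944e+00] [-0.02188251  0.00917829  0.02746858] [-0.26943632 -0.02582138  0.25411812]
```

```bash
python3 - <<'E'
from h import *
o=[]
for n in("top","scene"):
    im,d=vision.camera(n); np.savez(f"{n}1.npz",im=im,d=d)
    u,v=map(int,proj(n,(604,-172,95))); print(n,u,v)
    o.append(cv2.resize(im[max(v-60,0):v+60,u-75:u+75],(390,312),interpolation=cv2.INTER_CUBIC))
cv2.imwrite("pics/w1.png",np.hstack(o)[...,::-1])
E
```

```text
top 313 188
scene 228 209
```

View pics/w1.png

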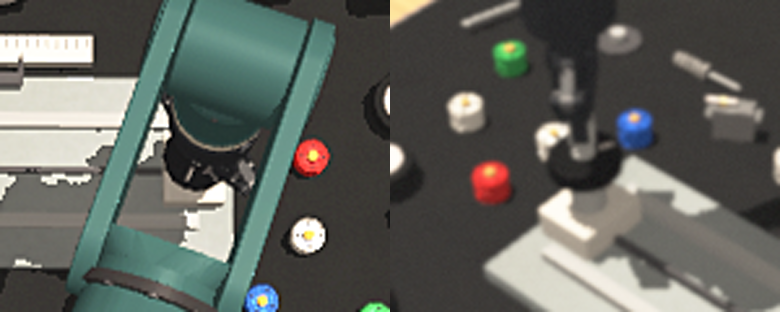

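```bash
python3 - <<'E'
from h import *
z=np.load("scene1.npz"); w=cloud("scene",z["d"])
for v in range(176,232,4): print(v,[tuple(w[v,u].round(0).astype(int)) if np.isfinite(w[v,u,0]) else None for u in (216,222,226,230,236,242)])
print(vision.camera_params("scene")["xyz"])
E
```

```text
176 [(np.int64(625), np.int64(-175), np.int64(201)), (np.int64(634), np.int64(-148), np.int64(219)), (np.int64(628), np.int64(-142), np.int64(218)), (np.int64(610), np.int64(-150), np.int64(202)), (np.int64(414), np.int64(-328), np.int64(1)), (np.int64(402), np.int64(-317), np.int64(-1))]
180 [(np.int64(623), np.int64(-180), np.int64(186)), (np.int64(641), np.int64(-141), np.int64(216)), (np.int64(621), np.int64(-151), np.int64(199)), (np.int64(608), np.int64(-154), np.int64(189)), (np.int64(426), np.int64(-318), np.int64(-1)), (np.int64(421), np.int64(-300), np.int64(5))]
184 [(np.int64(645), np.int64(-157), np.int64(201)), (np.int64(646), np.int64(-138), np.int64(210)), (np.int64(633), np.int64(-140), np.int64(201)), (np.int64(610), np.int64(-152), np.int64(181)), (np.int64(441), np.int64(-304), np.int64(1)), (np.int64(428), np.int64(-294), np.int64(-2))]
188 [(np.int64(657), np.int64(-144), np.int64(204)), (np.int64(652), np.int64(-133), np.int64(206)), (np.int64(645), np.int64(-128), np.int64(204)), (np.int64(606), np.int64(-157), np.int64(165)), (np.int64(452), np.int64(-294), n
[... 2252 characters left out ...]
613), np.int64(-142), np.int64(87)), (np.int64(573), np.int64(-164), np.int64(45))]
224 [(np.int64(587), np.int64(-239), np.int64(1)), (np.int64(613), np.int64(-189), np.int64(48)), (np.int64(620), np.int64(-168), np.int64(65)), (np.int64(616), np.int64(-159), np.int64(67)), (np.int64(601), np.int64(-155), np.int64(59)), (np.int64(585), np.int64(-153), np.int64(47))]
228 [(np.int64(630), np.int64(-192), np.int64(47)), (np.int64(622), np.int64(-181), np.int64(47)), (np.int64(621), np.int64(-169), np.int64(53)), (np.int64(617), np.int64(-160), np.int64(55)), (np.int64(603), np.int64(-155), np.int64(47)), (np.int64(593), np.int64(-146), np.int64(45))]
[1178.65576302  435.15922291  819.2324128 ]
```

```bash
python3 -m inch '[[0,0,0,0,0,0,0.5],[0,0,0,0,0,0,1],[0,0,0,0,0,0,1],[0,0,0,0,0,0,1],[0,0,0,0,0,0,1]]' 60
python3 -c "
from h import *
im,d=vision.camera('scene'); cv2.imwrite('pics/w2.png',cv2.resize(im[130:250,150:300],(750,600),interpolation=cv2.INTER_CUBIC)[...,::-1])"
```

```text
clock: 3.12
tcp_pos: [603.9, -174.2, 74.0]
tool_rot: [2.818, -1.389, -0.0]
force: [-0.2, -0.3, 0.4]
opening: 59.9
grip_force: 0.0
```

View pics/w2.png

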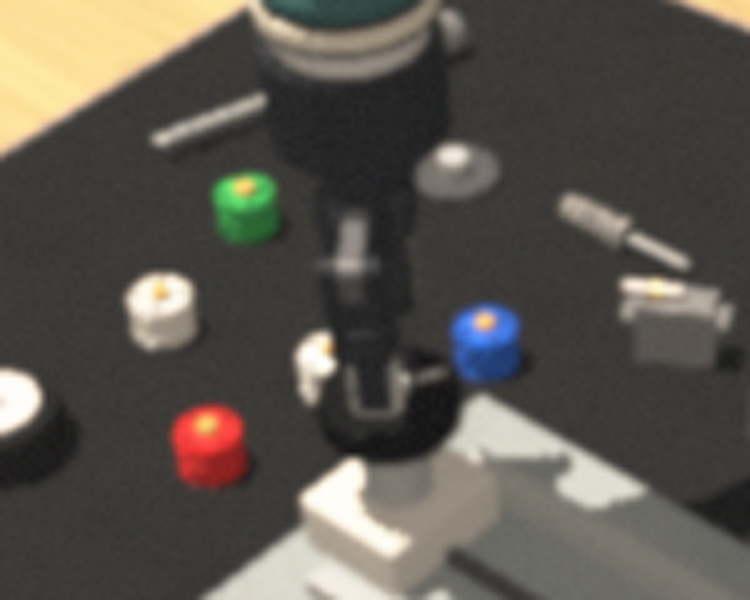

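```bash
python3 -m inch '[[0,0,0.1,0,0,0,1],[0,0,0.2,0,0,0,1],[0,0,0.28,0,0,0,1],[0,0,0.28,0,0,0,1],[0,0,0.28,0,0,0,1]]' 60
python3 -c "
from h import *
im,d=vision.camera('scene'); cv2.imwrite('pics/w3.png',cv2.resize(im[110:250,140:315],(750,600),interpolation=cv2.INTER_CUBIC)[...,::-1]); np.savez('s3.npz',im=im,d=d)
s=ctrl.get_state(); p=s['tcp_pos'];print(p,proj('scene',p)); M=R.from_rotvec(s['tool_rot']).as_matrix(); print(M[:,1])
for k in(-1,1): a,b=proj('scene',p+M[:,1]*43*k); print(k,(a-140)*750/175,(b-110)*600/140)"
```

```text
clock: 3.58
tcp_pos: [604.9, -174.6, 145.9]
tool_rot: [-2.818, 1.388, -0.006]
force: [-0.2, 0.2, -0.3]
opening: 85.3
grip_force: 0.0
[ 603.86962615 -174.18667811  143.8600048 ] (np.float64(225.7938139176264), np.float64(192.20263287047635))
[-7.92815110e-01 -6.09462223e-01  1.14221497e-05]
-1 359.85430223111103 407.89371765917286
1 375.0582274037593 299.9864707197666
```

View pics/w3.png

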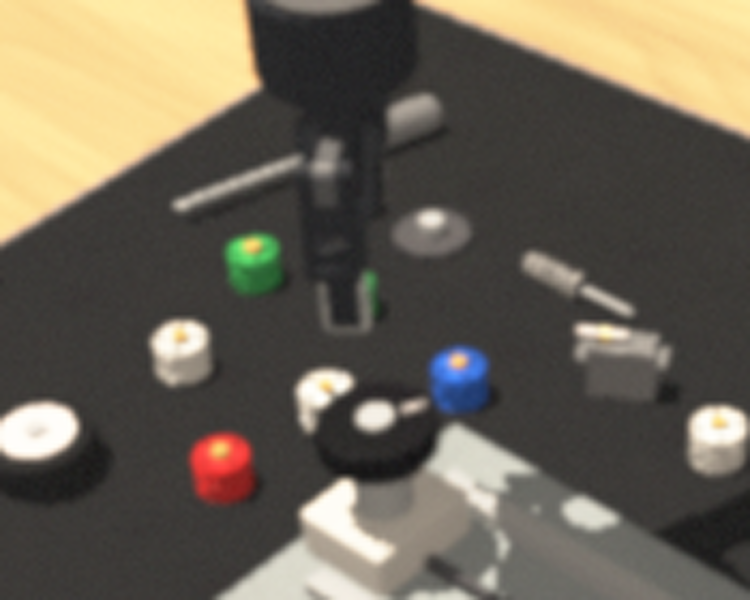

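```bash
python3 - <<'E'
from h import *
z=np.load("s3.npz"); w=cloud("scene",z["d"]); W=w.reshape(-1,3)
s=ctrl.get_state(); p=s['tcp_pos']; M=R.from_rotvec(s['tool_rot']).as_matrix()
q=(W-p)@M   # tool coords; z along fingers
m=(abs(q[:,0])<40)&(abs(q[:,1])<75)&(q[:,2]<25)&(q[:,2]>-110)
q=q[m]
for a in range(-110,25,8):
    k=q[(q[:,2]>=a)&(q[:,2]<a+8)]
    if len(k): print(a,len(k),"x",k[:,0].min().round(),k[:,0].max().round(),np.median(k[:,0]).round(),"y",np.percentile(k[:,1],[0,10,50,90,100]).round())
E
```

```text
-110 75 x -15.0 13.0 -1.0 y [-75. -74. -70. -50. -33.]
-102 13 x -14.0 9.0 -12.0 y [-72. -72. -54. -47.  46.]
-94 8 x -11.0 7.0 -9.0 y [-56. -56. -53.  41.  43.]
-86 41 x -11.0 10.0 -1.0 y [-58. -58. -54. -48.  44.]
-78 43 x -11.0 11.0 -4.0 y [-58. -57. -50.  43.  49.]
-70 41 x -11.0 9.0 -3.0 y [-57. -56. -52.  44.  49.]
-62 23 x -10.0 11.0 -6.0 y [-52. -52. -48.  43.  44.]
-54 1 x -6.0 -6.0 -6.0 y [44. 44. 44. 44. 44.]
```

The measured fingertips sit about 35 mm above the reported TCP. The camera heights of the wheel, heads and hood all agree with the given sizes, so I'll trust the camera and command that much lower, watching the force.

```bash
python3 -m inch '[[0.003,0.007,-0.1,0,0,-0.03,1],[0.003,0.007,-0.2,0,0,-0.06,1],[0.003,0.007,-0.3,0,0,-0.06,1],[0.003,0.007,-0.38,0,0,-0.06,1],[0.003,0.007,-0.436,0,0,-0.06,1]]' 60
python3 -m inch '[[0,0,0,0,0,0,0],[0,0,0,0,0,0,0],[0,0,0,0,0,0,0],[0,0,0,0,0,0,0],[0,0,0,0,0,0,0]]' 60
```

```text
clock: 4.05
tcp_pos: [601.5, -171.2, 29.4]
tool_rot: [2.674, -1.647, -0.013]
force: [-0.6, 0.5, -0.1]
opening: 85.4
grip_force: 0.0
clock: 4.47
tcp_pos: [605.0, -169.5, 32.0]
tool_rot: [-2.673, 1.644, 0.005]
force: [7.0, 4.5, -11.2]
opening: 62.2
grip_force: 70.3
```

Gripped on the wheel (62 mm, 70 N). Now turning counter-clockwise.

```bash
python3 -m inch '[[0,0,0,0,0,0.03,0],[0,0,0,0,0,0.06,0],[0,0,0,0,0,0.09,0],[0,0,0,0,0,0.12,0],[0,0,0,0,0,0.15,0]]'
python3 -m inch '[[0,0,0,0,0,0.038,0],[0,0,0,0,0,0.076,0],[0,0,0,0,0,0.114,0],[0,0,0,0,0,0.152,0],[0,0,0,0,0,0.19,0]]'
python3 -c "
from h import *
s=ctrl.get_state();print(s['joints'],s['ft_torque'])
im,d=vision.camera('scene'); cv2.imwrite('pics/w4.png',cv2.resize(im[150:350,180:380],(600,600))[...,::-1])"
```

```text
clock: 4.88
tcp_pos: [603.9, -170.4, 32.0]
tool_rot: [-2.986, 0.968, 0.006]
force: [4.0, 1.8, -11.2]
opening: 62.5
grip_force: 70.5
clock: 5.3
tcp_pos: [603.4, -171.9, 32.0]
tool_rot: [-3.14, 0.047, 0.006]
force: [2.7, -1.4, -11.1]
opening: 62.2
grip_force: 70.4
[-3.67603559e-01  3.38988011e-01  1.39380124e+00 -5.37570001e-04
  1.41263802e+00  1.23297106e+00] [-0.47678271 -0.27076905 -0.09358346]
```

View pics/w4.png

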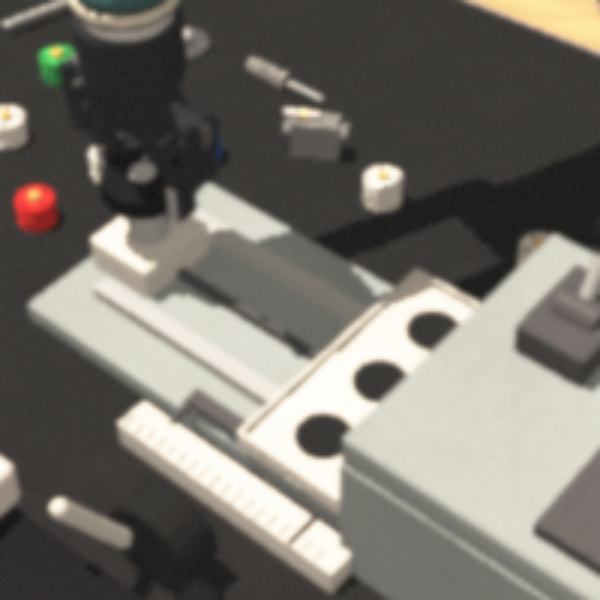

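The picture shows the tray coming out, with the pointer at (195,405) and the broad mark at (305,530). Turning on.

```bash
for i in 1; do
python3 -m inch '[[0,0,0,0,0,0.039,0],[0,0,0,0,0,0.078,0],[0,0,0,0,0,0.117,0],[0,0,0,0,0,0.156,0],[0,0,0,0,0,0.195,0]]'
python3 -m inch '[[0,0,0,0,0,0.039,0],[0,0,0,0,0,0.078,0],[0,0,0,0,0,0.117,0],[0,0,0,0,0,0.156,0],[0,0,0,0,0,0.195,0]]'
python3 -m inch '[[0,0,0,0,0,0.039,0],[0,0,0,0,0,0.078,0],[0,0,0,0,0,0.117,0],[0,0,0,0,0,0.156,0],[0,0,0,0,0,0.195,0]]'
python3 -m inch '[[0,0,0,0,0,0.039,0],[0,0,0,0,0,0.078,0],[0,0,0,0,0,0.117,0],[0,0,0,0,0,0.156,0],[0,0,0,0,0,0.195,0]]'
python3 -m inch '[[0,0,0,0,0,0.039,0],[0,0,0,0,0,0.078,0],[0,0,0,0,0,0.117,0],[0,0,0,0,0,0.156,0],[0,0,0,0,0,0.195,0]]'
done | grep -E "clock|force"
cat >> h.py <<'E'
def tray():
    # dark pad discs on the tray floor, seen from top
    im,d=vision.camera("top"); w=cloud("top",d); g=im.max(2); out=[]
    cs,_=cv2.findContours((g<60).astype(np.uint8),cv2.RETR_LIST,cv2.CHAIN_APPROX_NONE)
    for c in cs:
        a=cv2.contourArea(c)
        if not 90<a<320: continue
        (x,y),r=cv2.minEnclosingCircle(c); M=cv2.moments(c); u,v=M["m10"]/a,M["m01"]/a
        if a>.6*np.pi*r*r: 
            X=ray("top",u,v,36); zz=w[int(v),int(u),2]
            if 520<X[0]<720 and abs(zz-36)<8: out.append((X.round(1),a,round(float(zz))))
    return im,w,out
E
python3 -c "
from h import *
s=ctrl.get_state();print(s['joints'],s['ft_torque'])
im,w,o=tray(); print(o)
"
```

```text
clock: 5.77
force: [4.0, -5.1, -14.3]
grip_force: 70.3
clock: 6.18
force: [8.3, -6.1, -17.2]
grip_force: 70.1
clock: 6.6
force: [13.2, -6.1, -19.0]
grip_force: 70.0
clock: 7.02
force: [16.8, -4.9, -20.8]
grip_force: 70.2
clock: 7.43
force: [1.8, 1.4, -5.7]
grip_force: 70.2
[-3.68162244e-01  3.38066320e-01  1.39277004e+00  1.50098628e-03
  1.41417285e+00 -1.82619691e+00] [ 0.09738881 -0.36252698 -0.43209893]
[(array([ 537. , -279.4,   36. ]), 181.5, 29), (array([549. , -41.4,  36. ]), 163.0, 41), (array([551.5,  19.8,  36. ]), 153.0, 37), (array([610.6, -43.6,  36. ]), 149.5, 37), (array([613.8,  18.9,  36. ]), 142.5, 34), (array([ 613.7, -287.1,   36. ]), 184.5, 29), (array([673.6, -45.3,  36. ]), 137.0, 34), (array([675.8,  16.3,  36. ]), 136.5, 37)]
```

```bash
python3 -m inch '[[0,0,0,0,0,0.03,0],[0,0,0,0,0,0.06,0],[0,0,0,0,0,0.09,0],[0,0,0,0,0,0.09,0],[0,0,0,0,0,0.09,0]]' | grep -E "clock|force"
python3 -c "
from h import *
s=ctrl.get_state();print(s['joints'],s['ft_torque'])
im,w,o=tray(); print(o)
cv2.imwrite('pics/t2.png',cv2.resize(im[120:260,110:350],(800,467),interpolation=cv2.INTER_CUBIC)[...,::-1])
"
```

```text
clock: 7.9
force: [4.6, 0.1, -11.4]
grip_force: 68.9
[-3.67934594e-01  3.37687217e-01  1.39181870e+00  1.69210207e-04
  1.41299496e+00 -2.10291001e+00] [-0.16755794 -0.58465664  0.03221998]
[(array([ 537. , -279.4,   36. ]), 181.5, 30), (array([549.2, -40.4,  36. ]), 161.5, 38), (array([551.7,  20.6,  36. ]), 153.5, 39), (array([ 555.9, -381. ,   36. ]), 186.5, 31), (array([610.9, -42.8,  36. ]), 151.5, 31), (array([613.7,  19.4,  36. ]), 138.0, 37), (array([673.7, -45.1,  36. ]), 137.0, 36), (array([675.9,  16.6,  36. ]), 137.0, 34), (array([ 667.8, -383.3,   36. ]), 294.0, 34)]
```

View pics/t2.png

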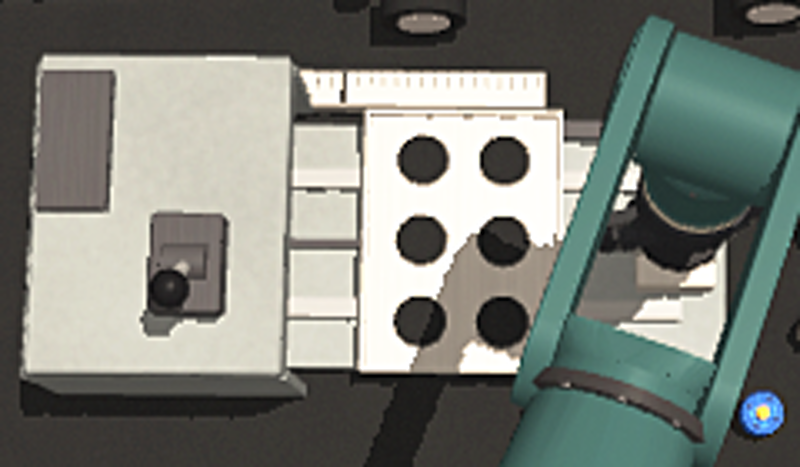

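Stop reached: the pads did not move on further turning. The six pads are at x about 550/613/675, with the outer row at y about -43 and the inner at y about 18. Releasing and going over the head near (539,-282).

```bash
(python3 -m inch '[[0,0,0,0,0,0,1],[0,0,0,0,0,0,1],[0,0,0,0,0,0,1],[0,0,0,0,0,0,1],[0,0,0,0,0,0,1]]' 40
python3 -m inch '[[0,0,0.08,0,0,0,1],[0,0,0.16,0,0,0,1],[0,0,0.24,0,0,0,1],[0,0,0.32,0,0,0,1],[0,0,0.36,0,0,0,1]]'
python3 -m inch '[[-0.06,-0.1,0,0,0,-0.02,0.4],[-0.12,-0.2,0,0,0,-0.04,0.4],[-0.18,-0.3,0,0,0,-0.066,0.4],[-0.24,-0.4,0,0,0,-0.066,0.4],[-0.263,-0.438,0,0,0,-0.066,0.4]]') | grep -E "clock|force|pos|rot|open"
cat >> h.py <<'E'
def now(lookn=("top","scene")):
    s=ctrl.get_state(); return s,s['tcp_pos'],R.from_rotvec(s['tool_rot']).as_matrix()
E
python3 - <<'E'
from h import *
im,w,o=tray(); np.savez("top2.npz",im=im,w=w)
for a in o: print(a)
h=[(c.round(1),ray("top",*c,24).round(1)) for a,c,zz in heads(im,w) if 80<a[4]<180]; print(h)
s,p,M=now(); im,d=vision.camera("scene"); W=cloud("scene",d).reshape(-1,3); print(p,s['opening'],np.degrees(np.arctan2(M[1,0],M[0,0])))
q=(W-p)@M; q=q[(abs(q[:,0])<40)&(abs(q[:,1])<60)&(q[:,2]<25)&(q[:,2]>-90)]
for a in range(-90,10,6):
    k=q[(q[:,2]>=a)&(q[:,2]<a+6)]
    if len(k): print(a,len(k),"x",k[:,0].min().round(),k[:,0].max().round(),"y",np.percentile(k[:,1],[0,50,100]).round())
A=cv2.resize(im[110:260,130:280],(400,400),interpolation=cv2.INTER_CUBIC)
I=np.load("top2.npz")["im"]; B=cv2.resize(I[120:270,190:340],(400,400),interpolation=cv2.INTER_CUBIC)
cv2.imwrite("pics/s5.png",np.hstack([A,B])[...,::-1])
E
```

```text
clock: 8.37
tcp_pos: [605.4, -172.8, 36.8]
tool_rot: [-0.263, 3.128, -0.002]
force: [0.1, -0.8, 0.6]
opening: 85.3
grip_force: 0.0
clock: 8.78
tcp_pos: [606.1, -173.0, 129.1]
tool_rot: [-0.263, 3.125, -0.004]
force: [-0.0, 0.4, 0.8]
opening: 85.2
grip_force: 0.0
clock: 9.2
tcp_pos: [536.8, -285.0, 125.0]
tool_rot: [-0.066, -3.14, 0.002]
force: [1.1, 0.3, -0.0]
opening: 33.9
grip_force: 0.0
(array([549.8, -40.6,  36. ]), 142.5, 39)
(array([551.9,  21.5,  36. ]), 142.5, 33)
(array([611.5, -42.9,  36. ]), 140.5, 40)
(array([613.7,  19.4,  36. ]), 138.0, 35)
(array([675.9,  16.6,  36. ]), 137.0, 37)
[(array([355.9, 218.7]), array([ 537.5, -281.7,   24. ])), (array([277.6, 265. ]), array([426.8, -80.8,  24. ])), (array([220.2, 269.6]), array([419.4,  62.1,  24. ]))]
[ 536.59109624 -285.56995978  125.00903442] 34.127291337044376 177.51790055528357
-90 62 x -14.0 14.0 y [-51. -18.  51.]
-84 34 x -13.0 10.0 y [-43. -18.  33.]
-78 37 x -13.0 11.0 y [-22. -15.  32.]
-72 46 x -12.0 12.0 y [-32. -15.  33.]
-66 37 x -11.0 12.0 y [-20.  19.  32.]
-60 44 x -11.0 11.0 y [-28. -15.  31.]
-54 42 x -11.0 11.0 y [-33.  18.  33.]
-48 31 x -10.0 10.0 y [-23. -16.  29.]
-42 9 x -6.0 9.0 y [-21.  22.  24.]
```

View pics/s5.png

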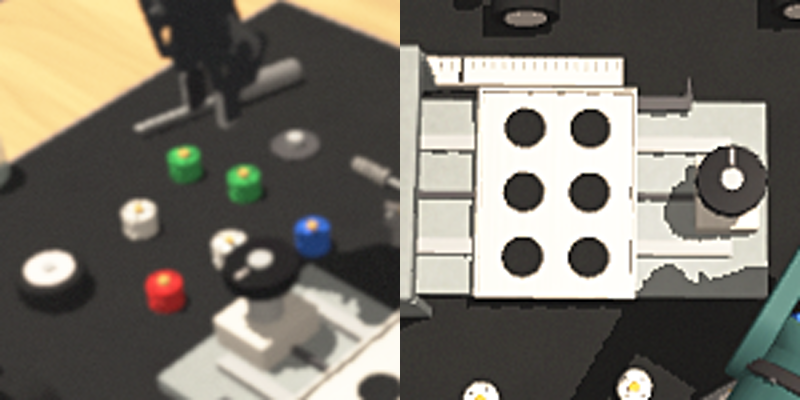

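Left crop: head at (228,248) behind the wheel. Right crop: all six pads clear, pointer tip at (690,85) and mark at (461,68), about 215 mm apart, so the carriage is at its stop. The tips are 42 mm short of the reported TCP at this opening. Picking the first head.

```bash
(python3 -m inch '[[0.008,0.014,-0.1,0,0,0,0.7],[0.008,0.014,-0.2,0,0,0,0.7],[0.008,0.014,-0.3,0,0,0,0.7],[0.008,0.014,-0.4,0,0,0,0.7],[0.008,0.014,-0.45,0,0,0,0.7]]' 40
python3 -m inch '[[0,0,-0.04,0,0,0,0.7],[0,0,-0.08,0,0,0,0.7],[0,0,-0.12,0,0,0,0.7],[0,0,-0.16,0,0,0,0.7],[0,0,-0.19,0,0,0,0.7]]'
python3 -m inch '[[0,0,0,0,0,0,0],[0,0,0,0,0,0,0],[0,0,0,0,0,0,0],[0,0,0,0,0,0,0],[0,0,0,0,0,0,0]]' 40) | grep -E "clock|force|pos|open"
python3 - <<'E'
from h import *
im,w,o=tray();print(now()[1:2])
print([(c.round(1),ray("top",*c,24).round(1)) for a,c,zz in heads(im,w) if 80<a[4]<180])
E
```

```text
clock: 9.72
tcp_pos: [539.8, -275.5, 8.7]
force: [-0.4, 0.1, -0.7]
opening: 59.3
grip_force: 0.0
clock: 10.13
tcp_pos: [541.3, -278.6, -35.3]
force: [0.1, 0.6, 0.1]
opening: 59.8
grip_force: 0.0
clock: 10.55
tcp_pos: [541.3, -278.8, -34.3]
force: [-0.3, 0.4, -2.0]
opening: 30.5
grip_force: 39.6
(array([ 541.18970562, -278.702096  ,  -34.43515623]),)
[(array([277.7, 265.2]), array([426.3, -80.8,  24. ])), (array([220.1, 269.6]), array([419.3,  62.3,  24. ]))]
```

```bash
(python3 -m inch '[[0,0,0.05,0,0,0,0],[0,0,0.15,0,0,0,0],[0,0,0.26,0,0,0,0],[0,0,0.38,0,0,0,0],[0,0,0.44,0,0,0,0]]'
python3 -m inch '[[0.01,0.06,0,0,0,0,0],[0.02,0.18,0,0,0,0,0],[0.02,0.3,0,0,0,0,0],[0.02,0.42,0,0,0,0,0],[0.02,0.5,0,0,0,0,0]]'
python3 -m inch '[[0.01,0.1,0,0,0,0,0],[0.02,0.22,0,0,0,0,0],[0.026,0.34,0,0,0,0,0],[0.026,0.42,0,0,0,0,0],[0.026,0.452,0,0,0,0,0]]'
python3 -m inch '[[0,0,0,0,0,0,0],[0,0,0,0,0,0,0],[0,0,0,0,0,0,0],[0,0,0,0,0,0,0],[0,0,0,0,0,0,0]]') | grep -E "clock|force|pos|open"
python3 - <<'E'
from h import *
s,p,M=now(); print(p,np.degrees(np.arctan2(M[1,0],M[0,0])))
im,d=vision.camera("scene"); u,v=map(int,proj("scene",p+[0,0,45])); print(u,v)
cv2.imwrite("pics/s6.png",cv2.resize(im[v-50:v+70,u-75:u+75],(750,600),interpolation=cv2.INTER_CUBIC)[...,::-1])
E
```

```text
clock: 11.02
tcp_pos: [542.9, -279.7, 80.8]
force: [1.0, -0.6, 0.4]
opening: 30.5
grip_force: 39.7
clock: 11.43
tcp_pos: [544.9, -149.6, 74.1]
force: [0.3, 0.4, -0.7]
opening: 30.3
grip_force: 39.8
clock: 11.85
tcp_pos: [551.2, -36.4, 74.1]
force: [-0.2, 0.3, -0.7]
opening: 30.7
grip_force: 39.8
clock: 12.27
tcp_pos: [552.4, -41.7, 74.9]
force: [0.1, -0.4, -1.4]
opening: 30.5
grip_force: 39.8
[552.39403218 -41.66582195  74.94549895] 177.66948521419567
288 212
```

View pics/s6.png

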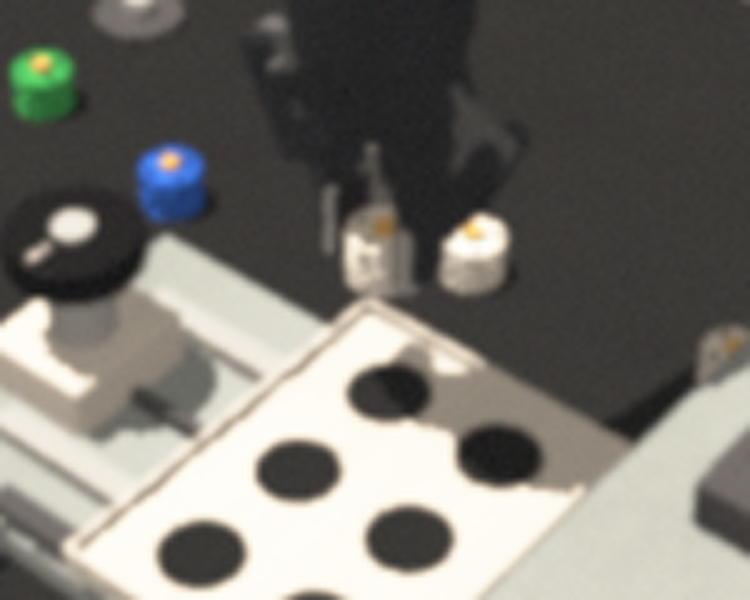

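Picture: the head is held upright at (378,250) with pad outer1 below it at (388,392). Lowering and releasing.

```bash
(python3 -m inch '[[0,0.004,-0.07,0,0,0,0],[0,0.004,-0.14,0,0,0,0],[0,0.004,-0.2,0,0,0,0],[0,0.004,-0.25,0,0,0,0],[0,0.004,-0.275,0,0,0,0]]'
python3 -m inch '[[0,0,-0.007,0,0,0,0],[0,0,-0.014,0,0,0,0],[0,0,-0.014,0,0,0,0],[0,0,-0.014,0,0,0,0],[0,0,-0.014,0,0,0,0]]'
python3 -m inch '[[0,0,0,0,0,0,0.55],[0,0,0,0,0,0,0.55],[0,0,0,0,0,0,0.55],[0,0,0,0,0,0,0.55],[0,0,0,0,0,0,0.55]]'
python3 -m inch '[[0,0,0.1,0,0,0,0.55],[0,0,0.2,0,0,0,0.55],[0,0,0.3,0,0,0,0.7],[0,0,0.36,0,0,0,0.7],[0,0,0.4,0,0,0,0.7]]'
) | grep -E "clock|force|pos|open"
python3 - <<'E'
from h import *
s,p,M=now(); print(p)
im,d=vision.camera("scene"); w=cloud("scene",d)
h=cv2.cvtColor(im,cv2.COLOR_RGB2HSV); m=((h[...,0]>10)&(h[...,0]<32)&(h[...,1]>110)&(h[...,2]>100)).astype(np.uint8); m[w[...,2]>75]=0
n,l,st,c=cv2.connectedComponentsWithStats(m)
for i in range(1,n):
    if 2<st[i][4]<40: print(c[i].round(1),st[i][4],np.nanmedian(w[l==i],0).round(1), ray("scene",*c[i],28).round(1),ray("scene",*c[i],64).round(1))
E
```

```text
clock: 12.73
tcp_pos: [551.1, -39.8, 4.1]
force: [-0.7, 0.6, -1.7]
opening: 30.5
grip_force: 39.8
clock: 13.15
tcp_pos: [553.2, -39.6, 3.8]
force: [-0.3, -1.0, -0.4]
opening: 30.5
grip_force: 39.8
clock: 13.57
tcp_pos: [552.5, -39.5, 3.0]
force: [0.1, -0.1, 1.0]
opening: 47.0
grip_force: 0.0
clock: 13.98
tcp_pos: [553.7, -39.7, 105.6]
force: [-0.2, -0.6, 0.1]
opening: 59.5
grip_force: 0.0
[553.69201238 -39.66194438 105.61786489]
[339.5  76. ] 4 [-262.  -428.2   -1.8] [-209.7 -396.7   28. ] [-146.5 -358.8   64. ]
[267.9  84. ] 13 [ -59.4 -598.7   -1.4] [ -14.9 -561.9   28. ] [  39.4 -516.5   64. ]
[380.4  95.2] 9 [-227.3 -239.1   -1.8] [-171.7 -213.4   28. ] [-110.3 -183.9   64. ]
[389.9 109.4] 32 [-157.8 -171.3   -1.8] [-108.3 -144.3   28. ] [ -49.8 -118.    64. ]
[269.7 109.3] 14 [  73.7 -484.7   -1.2] [ 115.1 -449.4   28. ] [ 163.5 -409.2   64. ]
[310. 121.] 5 [  53.6 -335.9   -1.3] [  97.3 -306.    28. ] [ 146.5 -272.3   64. ]
[310. 135.] 5 [ 124.1 -286.2   -1.3] [ 161.2 -260.8   28. ] [ 207.5 -229.1   64. ]
[503.2 136. ] 5 [-217.   181.4   -1.7] [-166.1  190.2   28. ] [-104.9  201.4   64. ]
[198.5 167. ] 8 [ 469.5 -411.6   27.5] [ 470.1 -411.4   28. ] [ 502.3 -372.9   64. ]
[423.8 170.9] 8 [83.6 67.  -2.4] [124.4  81.3  28. ] [172.4  97.4  64. ]
[220.7 174.1] 9 [ 455.5 -342.3   26.6] [ 457.4 -341.3   28. ] [ 490.2 -306.    64. ]
[307.  207.8] 4 [429.6 -80.2  27. ] [430.5 -79.2  28. ] [464.6 -55.8  64. ]
[190.7 214.5] 14 [ 617.2 -290.5   26.5] [ 618.9 -288.8   28. ] [ 644.3 -255.9   64. ]
[289.9 232.1] 8 [552.4 -38.9  63.7] [523.8 -61.1  28. ] [553.6 -38.5  64. ]
[  2.7 243.1] 10 [ 9.390e+02 -5.946e+02  7.000e-01] [ 946.9 -562.6   28. ] [ 957.5 -517.2   64. ]
```

First head stands on outer1, within about 1 mm after the scene/top bias is removed. Next is the head at (427,-81).

```bash
(python3 -m inch '[[-0.1,-0.04,0,0,0,0,0.7],[-0.22,-0.08,0,0,0,0,0.7],[-0.34,-0.12,0,0,0,0,0.7],[-0.46,-0.15,0,0,0,0,0.7],[-0.506,-0.164,0,0,0,0,0.7]]'
python3 -m inch '[[0,0,-0.05,0,0,0,0.7],[0,0,-0.14,0,0,0,0.7],[0,0,-0.22,0,0,0,0.7],[0,0,-0.28,0,0,0,0.7],[0,0,-0.3,0,0,0,0.7]]'
python3 -m inch '[[0,0,0,0,0,0,0.7],[0,0,0,0,0,0,0.7],[0,0,0,0,0,0,0.7],[0,0,0,0,0,0,0.7],[0,0,0,0,0,0,0.7]]'
) | grep -E "clock|force|pos|open"
```

```text
clock: 14.45
tcp_pos: [421.9, -80.6, 101.0]
force: [0.8, 0.1, 1.0]
opening: 60.0
grip_force: 0.0
clock: 14.87
tcp_pos: [422.8, -79.5, 23.9]
force: [-1.5, -0.6, -0.5]
opening: 59.7
grip_force: 0.0
clock: 15.28
tcp_pos: [426.8, -80.7, 28.9]
force: [0.7, 0.2, 0.1]
opening: 59.5
grip_force: 0.0
```

```bash
python3 - <<'E'
from h import *
im,w,o=tray(); print(now()[1])
for a,c,zz in heads(im,w,15,75):
    if 80<a[4]<180: print(c.round(1),round(float(zz)),ray("top",*c,24).round(1),ray("top",*c,60).round(1))
for a in o: print(a)
E
```

```text
[426.63308028 -80.65804721  28.71345099]
[396.1 209.6] 25 [ 557.8 -384.5   24. ] [ 552.2 -376.2   60. ]
[314.7 267.6] 38 [ 417.7 -172.7   24. ] [ 415.7 -170.    60. ]
[220.5 269.6] 24 [419.4  61.4  24. ] [417.3  57.9  60. ]
[346.1 291.3] 14 [ 357.  -248.1   24. ] [ 356.7 -243.4   60. ]
(array([551.9,  21.5,  36. ]), 142.5, 42)
(array([ 555.9, -381. ,   36. ]), 186.5, 31)
(array([611.5, -42.9,  36. ]), 140.5, 42)
(array([613.7,  19.4,  36. ]), 138.0, 32)
(array([673.7, -45.1,  36. ]), 137.0, 35)
(array([675.9,  16.6,  36. ]), 137.0, 34)
(array([ 667.8, -383.3,   36. ]), 294.0, 32)
```

```bash
(python3 -m inch '[[0,0,-0.06,0,0,0,0.7],[0,0,-0.12,0,0,0,0.7],[0,0,-0.18,0,0,0,0.7],[0,0,-0.23,0,0,0,0.7],[0,0,-0.253,0,0,0,0.7]]'
python3 -m inch '[[0,0,0,0,0,0,0.7],[0,0,0,0,0,0,0],[0,0,0,0,0,0,0],[0,0,0,0,0,0,0],[0,0,0,0,0,0,0]]' 40
python3 -m inch '[[0,0,0.05,0,0,0,0],[0,0,0.15,0,0,0,0],[0,0,0.26,0,0,0,0],[0,0,0.38,0,0,0,0],[0,0,0.44,0,0,0,0]]'
) | grep -E "clock|force|pos|open"
```

```text
clock: 15.75
tcp_pos: [424.9, -80.1, -36.8]
force: [0.1, 0.7, -0.8]
opening: 59.9
grip_force: 0.0
clock: 16.17
tcp_pos: [427.2, -80.9, -34.1]
force: [0.4, -0.5, 3.8]
opening: 30.9
grip_force: 39.7
clock: 16.58
tcp_pos: [427.8, -81.1, 78.5]
force: [0.1, -0.1, -1.2]
opening: 30.5
grip_force: 39.7
```

```bash
(python3 -m inch '[[0.05,0.01,0,0,0,0,0],[0.12,0.024,0,0,0,0,0],[0.2,0.04,0,0,0,0,0],[0.28,0.058,0,0,0,0,0],[0.36,0.074,0,0,0,0,0]]'
python3 -m inch '[[0.1,0.02,0,0,0,0,0],[0.2,0.041,0,0,0,0,0],[0.29,0.06,0,0,0,0,0],[0.35,0.072,0,0,0,0,0],[0.38,0.078,0,0,0,0,0]]'
python3 -m inch '[[0,0,-0.05,0,0,0,0],[0,0,-0.12,0,0,0,0],[0,0,-0.18,0,0,0,0],[0,0,-0.2,0,0,0,0],[0,0,-0.2,0,0,0,0]]'
python3 -m inch '[[0,0,0,0,0,0,0],[0,0,0,0,0,0,0],[0,0,0,0,0,0,0],[0,0,0,0,0,0,0],[0,0,0,0,0,0,0]]'
) | grep -E "clock|force|pos|open"
python3 -c "
from h import *
print(now()[1])"
```

```text
clock: 17.0
tcp_pos: [516.7, -61.7, 74.7]
force: [0.3, 0.3, -0.5]
opening: 30.6
grip_force: 39.7
clock: 17.42
tcp_pos: [612.5, -42.0, 74.2]
force: [-0.4, 0.1, -1.5]
opening: 30.2
grip_force: 39.7
clock: 17.83
tcp_pos: [608.0, -42.4, 21.7]
force: [-0.7, 0.3, -0.2]
opening: 30.3
grip_force: 39.7
clock: 18.25
tcp_pos: [611.5, -42.6, 25.5]
force: [-0.0, 0.6, -0.5]
opening: 30.0
grip_force: 39.7
[611.47127931 -42.57781232  25.53333544]
```

```bash
(python3 -m inch '[[0.002,-0.001,-0.04,0,0,0,0],[0.002,-0.001,-0.07,0,0,0,0],[0.002,-0.001,-0.091,0,0,0,0],[0.002,-0.001,-0.091,0,0,0,0],[0.002,-0.001,-0.091,0,0,0,0]]'
python3 -m inch '[[0,0,0,0,0,0,0],[0,0,0,0,0,0,0.55],[0,0,0,0,0,0,0.55],[0,0,0,0,0,0,0.55],[0,0,0,0,0,0,0.55]]'
python3 -m inch '[[0,0,0.1,0,0,0,0.55],[0,0,0.2,0,0,0,0.55],[0,0,0.3,0,0,0,0.7],[0,0,0.36,0,0,0,0.7],[0,0,0.4,0,0,0,0.7]]'
) | grep -E "clock|force|pos|open"
```

```text
clock: 18.67
tcp_pos: [611.0, -42.6, 2.0]
force: [-3.1, 0.0, 4.3]
opening: 30.3
grip_force: 40.0
clock: 19.08
tcp_pos: [611.2, -42.7, 1.1]
force: [-0.0, 0.1, 0.3]
opening: 47.2
grip_force: 0.0
clock: 19.5
tcp_pos: [612.7, -42.9, 104.5]
force: [-0.1, 0.2, -0.0]
opening: 59.7
grip_force: 0.0
```

```bash
(python3 -m inch '[[-0.01,-0.12,0,0,0,0,0.7],[-0.03,-0.26,0,0,0,0,0.7],[-0.06,-0.4,0,0,0,0,0.7],[-0.09,-0.54,0,0,0,0,0.7],[-0.11,-0.68,0,0,0,0,0.7]]'
python3 -m inch '[[-0.03,-0.15,0,0,0,0,0.7],[-0.06,-0.3,0,0,0,0,0.7],[-0.08,-0.45,0,0,0,0,0.7],[-0.1,-0.6,0,0,0,0,0.7],[-0.107,-0.687,0,0,0,0,0.7]]'
python3 -m inch '[[0,0,-0.05,0,0,0,0.7],[0,0,-0.14,0,0,0,0.7],[0,0,-0.22,0,0,0,0.7],[0,0,-0.28,0,0,0,0.7],[0,0,-0.3,0,0,0,0.7]]'
python3 -m inch '[[0,0,0,0,0,0,0.7],[0,0,0,0,0,0,0.7],[0,0,0,0,0,0,0.7],[0,0,0,0,0,0,0.7],[0,0,0,0,0,0,0.7]]'
) | grep -E "clock|force|pos|open"
python3 - <<'E'
from h import *
im,w,o=tray(); s,p,M=now(); print(p,s['joints'][5])
for a,c,zz in heads(im,w,15,75):
    if 80<a[4]<180: print(c.round(1),round(float(zz)),ray("top",*c,24).round(1))
for a in o: print(a)
h=cv2.cvtColor(im,cv2.COLOR_RGB2HSV); m=((h[...,0]>10)&(h[...,0]<32)&(h[...,1]>90)&(h[...,2]>100)).astype(np.uint8)
n,l,st,c=cv2.connectedComponentsWithStats(m)
for i in range(1,n):
    X=ray("top",*c[i],64)
    if 2<st[i][4]<40 and 380<X[0]<720 and -420<X[1]<110: print("boss",c[i].round(1),st[i][4],X.round(1),ray("top",*c[i],28).round(1))
E
```

```text
clock: 19.92
tcp_pos: [582.8, -213.8, 100.8]
force: [0.2, -0.1, -0.0]
opening: 59.9
grip_force: 0.0
clock: 20.33
tcp_pos: [555.2, -388.5, 100.4]
force: [-0.5, 0.8, 0.3]
opening: 59.4
grip_force: 0.0
clock: 20.75
tcp_pos: [554.9, -381.8, 21.4]
force: [-0.3, 0.4, -1.2]
opening: 60.1
grip_force: 0.0
clock: 21.17
tcp_pos: [558.0, -385.0, 28.5]
force: [0.4, -0.1, 0.8]
opening: 59.7
grip_force: 0.0
[ 557.81449283 -384.85290473   28.19116155] -2.2196712432750667
[220.1 269.5] 24 [419.5  62.3  24. ]
(array([551.9,  21.5,  36. ]), 142.5, 38)
(array([613.7,  19.4,  36. ]), 138.0, 34)
(array([673.8, -45. ,  36. ]), 136.0, 33)
(array([675.9,  16.6,  36. ]), 137.0, 39)
(array([ 667.7, -383.3,   36. ]), 293.0, 30)
boss [357.9 187.5] 15 [ 609.6 -284.2   64. ] [ 616.9 -290.1   28. ]
boss [260.5 189.4] 11 [611.5 -43.5  64. ] [618.8 -42.7  28. ]
boss [396.8 209.9] 9 [ 550.8 -376.9   64. ] [ 556.5 -385.3   28. ]
boss [259.5 213.6] 11 [551.  -39.8  64. ] [556.6 -39.   28. ]
boss [338.2 243.2] 11 [ 472.9 -229.2   64. ] [ 476.5 -233.5   28. ]
boss [219.5 269.4] 11 [417.7  60.   64. ] [419.8  63.5  28. ]
```

Both placed heads are within 1.5 mm of their pads. Picking the third.

```bash
(python3 -m inch '[[0,0,-0.06,0,0,0,0.7],[0,0,-0.12,0,0,0,0.7],[0,0,-0.18,0,0,0,0.7],[0,0,-0.23,0,0,0,0.7],[0,0,-0.25,0,0,0,0.7]]'
python3 -m inch '[[0,0,0,0,0,0,0.7],[0,0,0,0,0,0,0],[0,0,0,0,0,0,0],[0,0,0,0,0,0,0],[0,0,0,0,0,0,0]]' 40
python3 -m inch '[[0,0,0.05,0,0,0,0],[0,0,0.15,0,0,0,0],[0,0,0.28,0,0,0,0],[0,0,0.42,0,0,0,0],[0,0,0.5,0,0,0,0]]'
python3 -m inch '[[0,0,0.03,0,0,0,0],[0,0,0.06,0,0,0,0],[0,0,0.08,0,0,0,0],[0,0,0.08,0,0,0,0],[0,0,0.08,0,0,0,0]]'
) | grep -E "clock|force|pos|open"
```

```text
clock: 21.63
tcp_pos: [556.0, -383.6, -38.0]
force: [-0.2, 0.0, 0.1]
opening: 59.8
grip_force: 0.0
clock: 22.05
tcp_pos: [558.2, -385.3, -34.0]
force: [-0.3, -1.1, 2.3]
opening: 30.4
grip_force: 40.1
clock: 22.47
tcp_pos: [558.5, -385.5, 95.1]
force: [0.7, 0.1, 0.1]
opening: 30.2
grip_force: 39.7
clock: 22.88
tcp_pos: [556.4, -383.9, 107.3]
force: [0.5, 1.1, -0.4]
opening: 30.2
grip_force: 39.7
```

```bash
(python3 -m inch '[[0.03,0.08,0,0,0,0,0],[0.07,0.2,0,0,0,0,0],[0.12,0.34,0,0,0,0,0],[0.17,0.5,0,0,0,0,0],[0.222,0.65,0,0,0,0,0]]'
python3 -m inch '[[0.055,0.16,0,0,0,0,0],[0.11,0.32,0,0,0,0,0],[0.165,0.48,0,0,0,0,0],[0.21,0.62,0,0,0,0,0],[0.242,0.71,0,0,0,0,0]]'
python3 -m inch '[[0,0,-0.05,0,0,0,0],[0,0,-0.14,0,0,0,0],[0,0,-0.24,0,0,0,0],[0,0,-0.31,0,0,0,0],[0,0,-0.33,0,0,0,0]]'
python3 -m inch '[[0,0,0,0,0,0,0],[0,0,0,0,0,0,0],[0,0,0,0,0,0,0],[0,0,0,0,0,0,0],[0,0,0,0,0,0,0]]'
) | grep -E "clock|force|pos|open"
python3 -c "
from h import *
print(now()[1])"
```

```text
clock: 23.3
tcp_pos: [611.7, -220.1, 106.8]
force: [1.7, 0.5, -0.6]
opening: 30.5
grip_force: 39.8
clock: 23.72
tcp_pos: [672.7, -39.7, 106.8]
force: [0.1, -0.1, -0.7]
opening: 30.4
grip_force: 39.8
clock: 24.13
tcp_pos: [668.7, -44.4, 19.7]
force: [-0.2, 0.4, -1.7]
opening: 30.3
grip_force: 39.8
clock: 24.55
tcp_pos: [674.2, -44.8, 28.7]
force: [0.1, 0.3, -0.0]
opening: 30.7
grip_force: 39.8
[674.23999145 -44.7640604   28.67873144]
```

Then lower, release, lift, and go towards the fourth head at (419.4,62.2).

```bash
(python3 -m inch '[[0,-0.001,-0.04,0,0,0,0],[0,-0.001,-0.07,0,0,0,0],[0,-0.001,-0.102,0,0,0,0],[0,-0.001,-0.102,0,0,0,0],[0,-0.001,-0.102,0,0,0,0]]'
python3 -m inch '[[0,0,0,0,0,0,0],[0,0,0,0,0,0,0.55],[0,0,0,0,0,0,0.55],[0,0,0,0,0,0,0.55],[0,0,0,0,0,0,0.55]]'
python3 -m inch '[[0,0,0.1,0,0,0,0.55],[0,0,0.2,0,0,0,0.55],[0,0,0.3,0,0,0,0.7],[0,0,0.36,0,0,0,0.7],[0,0,0.4,0,0,0,0.7]]'
python3 -m inch '[[-0.06,0.025,0,0,0,0,0.7],[-0.16,0.07,0,0,0,0,0.7],[-0.28,0.12,0,0,0,0,0.7],[-0.4,0.17,0,0,0,0,0.7],[-0.51,0.214,0,0,0,0,0.7]]'
python3 -m inch '[[-0.12,0.05,0,0,0,0,0.7],[-0.24,0.1,0,0,0,0,0.7],[-0.36,0.15,0,0,0,0,0.7],[-0.45,0.19,0,0,0,0,0.7],[-0.51,0.214,0,0,0,0,0.7]]'
python3 -m inch '[[0,0,-0.05,0,0,0,0.7],[0,0,-0.14,0,0,0,0.7],[0,0,-0.22,0,0,0,0.7],[0,0,-0.28,0,0,0,0.7],[0,0,-0.3,0,0,0,0.7]]'
python3 -m inch '[[0,0,0,0,0,0,0.7],[0,0,0,0,0,0,0.7],[0,0,0,0,0,0,0.7],[0,0,0,0,0,0,0.7],[0,0,0,0,0,0,0.7]]'
) | grep -E "clock|force|pos|open"
cat >> h.py <<'E'
def bosses():
    im,d=vision.camera("top")
    h=cv2.cvtColor(im,cv2.COLOR_RGB2HSV); m=((h[...,0]>10)&(h[...,0]<32)&(h[...,1]>90)&(h[...,2]>100)).astype(np.uint8)
    n,l,st,c=cv2.connectedComponentsWithStats(m)
    for i in range(1,n):
        X=ray("top",*c[i],64)
        if 2<st[i][4]<40 and 380<X[0]<720 and -420<X[1]<110: print("boss",c[i].round(1),st[i][4],X.round(1),ray("top",*c[i],28).round(1))
    return im
E
python3 - <<'E'
from h import *
s,p,M=now(); print(p,s['joints'][5]); bosses()
E
```

```text
clock: 24.97
tcp_pos: [673.0, -44.7, 1.2]
force: [-1.1, -0.7, 2.6]
opening: 30.5
grip_force: 41.2
clock: 25.38
tcp_pos: [673.0, -44.7, 0.8]
force: [0.5, -0.0, 1.0]
opening: 46.8
grip_force: 0.0
clock: 25.8
tcp_pos: [674.4, -44.9, 104.4]
force: [0.3, -0.7, 0.0]
opening: 59.5
grip_force: 0.0
clock: 26.22
tcp_pos: [543.4, 9.5, 100.1]
force: [0.5, 0.2, 0.3]
opening: 59.8
grip_force: 0.0
clock: 26.63
tcp_pos: [415.3, 63.2, 100.4]
force: [-0.8, -0.3, 0.1]
opening: 60.0
grip_force: 0.0
clock: 27.05
tcp_pos: [415.3, 62.3, 23.0]
force: [0.2, -0.4, 0.2]
opening: 59.6
grip_force: 0.0
clock: 27.47
tcp_pos: [419.1, 62.3, 27.4]
force: [0.1, 0.4, -0.4]
opening: 59.9
grip_force: 0.0
[419.06910009  62.30481925  27.3611705 ] -1.5184393043710553
boss [260.6 165.1] 11 [673.  -45.4  64. ] [682.  -44.7  28. ]
boss [357.9 187.5] 15 [ 609.6 -284.2   64. ] [ 616.9 -290.1   28. ]
boss [260.2 189.5] 11 [611.3 -42.8  64. ] [618.6 -42.   28. ]
boss [259.5 213.6] 11 [551.  -39.8  64. ] [556.6 -39.   28. ]
boss [338.2 243.2] 11 [ 472.9 -229.2   64. ] [ 476.5 -233.5   28. ]
boss [410.5 244.3] 14 [ 465.2 -405.    64. ] [ 468.6 -414.1   28. ]
boss [382.5 250.1] 15 [ 453.  -336.1   64. ] [ 455.9 -343.3   28. ]
```

```bash
(python3 -m inch '[[0,0,-0.06,0,0,0,0.7],[0,0,-0.12,0,0,0,0.7],[0,0,-0.18,0,0,0,0.7],[0,0,-0.23,0,0,0,0.7],[0,0,-0.247,0,0,0,0.7]]'
python3 -m inch '[[0,0,0,0,0,0,0.7],[0,0,0,0,0,0,0],[0,0,0,0,0,0,0],[0,0,0,0,0,0,0],[0,0,0,0,0,0,0]]' 40
python3 -m inch '[[0,0,0.05,0,0,0,0],[0,0,0.15,0,0,0,0],[0,0,0.26,0,0,0,0],[0,0,0.36,0,0,0,0],[0,0,0.4,0,0,0,0]]'
python3 -m inch '[[0.06,-0.02,0,0,0,0,0],[0.18,-0.05,0,0,0,0,0],[0.32,-0.1,0,0,0,0,0],[0.45,-0.14,0,0,0,0,0],[0.532,-0.163,0,0,0,0,0]]'
python3 -m inch '[[0,0,-0.03,0,0,0,0],[0,0,-0.08,0,0,0,0],[0,0,-0.13,0,0,0,0],[0,0,-0.15,0,0,0,0],[0,0,-0.15,0,0,0,0]]'
python3 -m inch '[[0,0,0,0,0,0,0],[0,0,0,0,0,0,0],[0,0,0,0,0,0,0],[0,0,0,0,0,0,0],[0,0,0,0,0,0,0]]'
) | grep -E "clock|force|pos|open"
python3 -c "
from h import *
print(now()[1])"
```

```text
clock: 27.93
tcp_pos: [416.8, 62.3, -37.0]
force: [0.3, 0.0, 0.3]
opening: 59.9
grip_force: 0.0
clock: 28.35
tcp_pos: [419.6, 62.3, -34.1]
force: [0.5, 0.8, 3.0]
opening: 30.3
grip_force: 39.7
clock: 28.77
tcp_pos: [420.6, 62.3, 68.6]
force: [1.2, 1.0, -0.8]
opening: 30.3
grip_force: 39.7
clock: 29.18
tcp_pos: [553.5, 20.3, 63.6]
force: [-0.2, -0.4, -0.9]
opening: 30.4
grip_force: 39.7
clock: 29.6
tcp_pos: [547.8, 22.1, 23.8]
force: [0.1, 0.3, -0.5]
opening: 30.8
grip_force: 39.7
clock: 30.02
tcp_pos: [551.5, 21.6, 27.8]
force: [0.9, -0.0, -0.6]
opening: 30.4
grip_force: 39.7
[551.54999748  21.57000403  27.77722267]
```

```bash
(python3 -m inch '[[0.002,0,-0.04,0,0,0,0],[0.002,0,-0.07,0,0,0,0],[0.002,0,-0.099,0,0,0,0],[0.002,0,-0.099,0,0,0,0],[0.002,0,-0.099,0,0,0,0]]'
python3 -m inch '[[0,0,0,0,0,0,0],[0,0,0,0,0,0,0.55],[0,0,0,0,0,0,0.55],[0,0,0,0,0,0,0.55],[0,0,0,0,0,0,0.55]]'
python3 -m inch '[[0,0,0.1,0,0,0,0.55],[0,0,0.2,0,0,0,0.55],[0,0,0.3,0,0,0,0.7],[0,0,0.36,0,0,0,0.7],[0,0,0.4,0,0,0,0.7]]'
python3 -m inch '[[0.02,-0.06,0,0,0,0.03,1],[0.04,-0.14,0,0,0,0.06,1],[0.06,-0.22,0,0,0,0.08,1],[0.08,-0.3,0,0,0,0.08,1],[0.106,-0.388,0,0,0,0.08,1]]'
python3 -m inch '[[0.02,-0.1,0,0,0,0.03,1],[0.04,-0.2,0,0,0,0.06,1],[0.06,-0.3,0,0,0,0.078,1],[0.09,-0.36,0,0,0,0.078,1],[0.107,-0.388,0,0,0,0.078,1]]'
python3 -m inch '[[0,0,0,0,0,0,1],[0,0,0,0,0,0,1],[0,0,0,0,0,0,1],[0,0,0,0,0,0,1],[0,0,0,0,0,0,1]]'
) | grep -E "clock|force|pos|open"
python3 - <<'E'
from h import *
s,p,M=now(); print(p,s['joints'][5]); im=bosses()
cv2.imwrite('pics/t7.png',cv2.resize(im[120:310,110:430],(800,475),interpolation=cv2.INTER_CUBIC)[...,::-1])
E
```

```text
clock: 30.43
tcp_pos: [551.1, 21.6, 1.2]
force: [-0.2, 0.6, -1.1]
opening: 30.6
grip_force: 40.9
clock: 30.85
tcp_pos: [551.7, 21.5, 2.3]
force: [-0.5, 0.5, 1.2]
opening: 46.9
grip_force: 0.0
clock: 31.27
tcp_pos: [553.0, 21.5, 105.2]
force: [0.2, 1.3, -0.3]
opening: 59.4
grip_force: 0.0
clock: 31.68
tcp_pos: [577.7, -75.9, 101.6]
force: [1.1, 0.8, -0.5]
opening: 85.9
grip_force: 0.0
clock: 32.1
tcp_pos: [604.8, -174.8, 101.3]
force: [-0.3, 0.6, -0.6]
opening: 85.5
grip_force: 0.0
clock: 32.52
tcp_pos: [604.8, -171.3, 102.5]
force: [0.0, 0.7, -0.8]
opening: 85.1
grip_force: 0.0
[ 604.79877578 -171.29597495  102.45911783] -2.3959737290284475
boss [260.6 165.2] 12 [672.6 -45.3  64. ] [681.6 -44.6  28. ]
boss [357.9 187.5] 15 [ 609.6 -284.2   64. ] [ 616.9 -290.1   28. ]
boss [260.5 189.5] 12 [611.2 -43.6  64. ] [618.5 -42.8  28. ]
boss [259.6 213.6] 15 [551. -40.  64.] [556.7 -39.1  28. ]
boss [227.5 222. ] 12 [532.5  38.9  64. ] [537.6  41.9  28. ]
boss [338.2 243.2] 11 [ 472.9 -229.2   64. ] [ 476.5 -233.5   28. ]
boss [410.5 244.3] 14 [ 465.2 -405.    64. ] [ 468.6 -414.1   28. ]
boss [382.5 250.1] 15 [ 453.  -336.1   64. ] [ 455.9 -343.3   28. ]
```

View pics/t7.png

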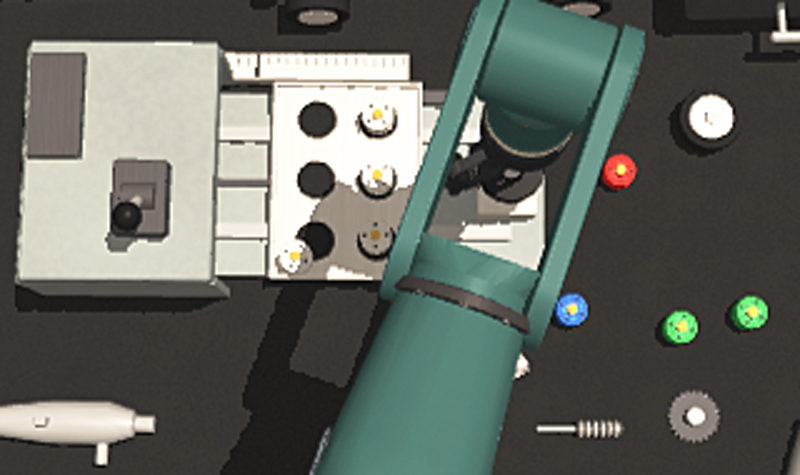

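Picture: three outer heads stand right. The fourth was knocked aside to (294,257), off inner1 at (316,240), in the tray's corner. Measuring it before re-gripping.

```bash
(python3 -m inch '[[-0.01,0.06,0,0,0,-0.03,1],[-0.05,0.16,0,0,0,-0.06,1],[-0.09,0.26,0,0,0,-0.08,1],[-0.12,0.35,0,0,0,-0.08,1],[-0.144,0.42,0,0,0,-0.08,0.7]]'
python3 -m inch '[[-0.03,0.1,0,0,0,-0.03,0.7],[-0.06,0.2,0,0,0,-0.06,0.7],[-0.1,0.3,0,0,0,-0.078,0.7],[-0.13,0.38,0,0,0,-0.078,0.7],[-0.145,0.42,0,0,0,-0.078,0.7]]'
python3 -m inch '[[0,0,0,0,0,0,0.7],[0,0,0,0,0,0,0.7],[0,0,0,0,0,0,0.7],[0,0,0,0,0,0,0.7],[0,0,0,0,0,0,0.7]]')|grep -E "clock|pos|rot"
python3 - <<'E'
from h import *
s,p,M=now(); print(p,np.degrees(np.arctan2(M[1,0],M[0,0])))
for n in ("top","scene"):
    im,d=vision.camera(n); w=cloud(n,d)
    m=(np.hypot(w[...,0]-533,w[...,1]-39)<22)&(w[...,2]>54)&(w[...,2]<72); q=w[m]
    print(n,m.sum())
    if m.sum()>20:
        A=np.c_[q[:,:2]-q[:,:2].mean(0),np.ones(len(q))]; f=np.linalg.lstsq(A,q[:,2],rcond=None)[0]; print(q.mean(0).round(1),"slope",f.round(3),"centre",((q.min(0)+q.max(0))/2).round(1))
E
```

```text
clock: 32.98
tcp_pos: [568.1, -65.3, 102.5]
tool_rot: [-0.325, 3.125, 0.001]
clock: 33.4
tcp_pos: [531.5, 40.2, 102.6]
tool_rot: [0.056, 3.141, 0.002]
clock: 33.82
tcp_pos: [533.1, 36.5, 102.2]
tool_rot: [-0.063, -3.141, 0.0]
[533.05554203  36.45052256 102.18288937] 177.6840773631012
top 24
[522.4  41.2  59.6] slope [-0.125 -0.291 59.641] centre [522.7  43.   60.4]
scene 137
[535.5  40.8  59.5] slope [-3.2000e-02 -1.3000e-02  5.9469e+01] centre [533.3  40.9  59.5]
```

```bash
(python3 -m inch '[[-0.003,0.01,-0.06,0,0,0,0.7],[-0.003,0.01,-0.14,0,0,0,0.7],[-0.003,0.01,-0.22,0,0,0,0.7],[-0.003,0.01,-0.28,0,0,0,0.7],[-0.003,0.01,-0.3,0,0,0,0.7]]'
python3 -m inch '[[0,0,-0.04,0,0,0,0.7],[0,0,-0.07,0,0,0,0.7],[0,0,-0.092,0,0,0,0.7],[0,0,-0.092,0,0,0,0.7],[0,0,-0.092,0,0,0,0.7]]'
python3 -m inch '[[0,0,0,0,0,0,0],[0,0,0,0,0,0,0],[0,0,0,0,0,0,0],[0,0,0,0,0,0,0],[0,0,0,0,0,0,0]]' 40
python3 -m inch '[[0,0,0.02,0,0,0,0],[0,0,0.06,0,0,0,0],[0,0,0.1,0,0,0,0],[0,0,0.1,0,0,0,0],[0,0,0.1,0,0,0,0]]'
)|grep -E "clock|pos|force|open"
python3 -c "
from h import *
print(now()[1])"
```

```text
clock: 34.33
tcp_pos: [529.8, 39.7, 24.2]
force: [0.3, -1.4, 0.6]
opening: 59.8
grip_force: 0.0
clock: 34.75
tcp_pos: [532.1, 40.0, 4.5]
force: [0.6, -1.1, 0.1]
opening: 60.0
grip_force: 0.0
clock: 35.17
tcp_pos: [532.8, 40.1, 5.4]
force: [0.6, 0.7, 3.4]
opening: 30.3
grip_force: 39.7
clock: 35.58
tcp_pos: [532.6, 40.1, 30.6]
force: [-0.6, -0.5, -0.0]
opening: 30.3
grip_force: 39.8
[532.58649847  40.05258112  30.56799523]
```

```bash
(python3 -m inch '[[0.03,-0.03,0,0,0,0,0],[0.06,-0.06,0,0,0,0,0],[0.078,-0.074,0,0,0,0,0],[0.078,-0.074,0,0,0,0,0],[0.078,-0.074,0,0,0,0,0]]'
python3 -m inch '[[0,0,-0.04,0,0,0,0],[0,0,-0.08,0,0,0,0],[0,0,-0.1,0,0,0,0],[0,0,-0.1,0,0,0,0],[0,0,-0.1,0,0,0,0]]'
python3 -m inch '[[0,0,0,0,0,0,0],[0,0,0,0,0,0,0.55],[0,0,0,0,0,0,0.55],[0,0,0,0,0,0,0.55],[0,0,0,0,0,0,0.55]]'
python3 -m inch '[[0,0,0.1,0,0,0,0.55],[0,0,0.2,0,0,0,0.55],[0,0,0.3,0,0,0,0.7],[0,0,0.36,0,0,0,0.7],[0,0,0.39,0,0,0,0.7]]'
python3 -m inch '[[0.02,-0.06,0,0,0,0.03,1],[0.04,-0.14,0,0,0,0.06,1],[0.06,-0.22,0,0,0,0.08,1],[0.08,-0.3,0,0,0,0.08,1],[0.105,-0.388,0,0,0,0.08,1]]'
python3 -m inch '[[0.02,-0.1,0,0,0,0.03,1],[0.04,-0.2,0,0,0,0.06,1],[0.06,-0.3,0,0,0,0.078,1],[0.09,-0.36,0,0,0,0.078,1],[0.105,-0.388,0,0,0,0.078,1]]'
python3 -m inch '[[0,0,0,0,0,0,1],[0,0,0,0,0,0,1],[0,0,0,0,0,0,1],[0,0,0,0,0,0,1],[0,0,0,0,0,0,1]]'
) | grep -E "clock|force|pos|open"
python3 - <<'E'
from h import *
s,p,M=now(); print(p,s['joints'][5]); im=bosses()
E
```

```text
clock: 36.0
tcp_pos: [551.5, 21.0, 28.7]
force: [-0.4, 0.2, -0.4]
opening: 30.4
grip_force: 39.8
clock: 36.42
tcp_pos: [550.8, 21.7, 5.3]
force: [-4.5, -0.2, 8.6]
opening: 30.3
grip_force: 40.7
clock: 36.83
tcp_pos: [550.8, 21.7, 3.4]
force: [-0.2, -0.2, -0.4]
opening: 46.7
grip_force: 0.0
clock: 37.25
tcp_pos: [553.0, 21.5, 104.6]
force: [0.5, -0.4, 0.4]
opening: 60.0
grip_force: 0.0
clock: 37.67
tcp_pos: [577.0, -75.8, 100.3]
force: [0.4, -0.6, 0.9]
opening: 85.4
grip_force: 0.0
clock: 38.08
tcp_pos: [603.6, -174.7, 100.0]
force: [-0.0, -0.2, -0.4]
opening: 85.5
grip_force: 0.0
clock: 38.5
tcp_pos: [603.8, -171.3, 101.9]
force: [-0.9, -0.2, -0.3]
opening: 85.3
grip_force: 0.0
[ 603.80155823 -171.31705336  101.94464372] -2.3966228582174804
boss [260.6 165.1] 11 [673.  -45.4  64. ] [682.  -44.7  28. ]
boss [357.9 187.5] 15 [ 609.6 -284.2   64. ] [ 616.9 -290.1   28. ]
boss [260.4 189.5] 11 [611.3 -43.3  64. ] [618.6 -42.5  28. ]
boss [234.6 214.4] 13 [550.8  21.3  64. ] [556.5  23.8  28. ]
boss [259.6 213.6] 15 [551. -40.  64.] [556.7 -39.1  28. ]
boss [338.2 243.2] 11 [ 472.9 -229.2   64. ] [ 476.5 -233.5   28. ]
boss [410.5 244.3] 14 [ 465.2 -405.    64. ] [ 468.6 -414.1   28. ]
boss [382.5 250.1] 15 [ 453.  -336.1   64. ] [ 455.9 -343.3   28. ]
```

All four heads are on their pads within 2 mm. Gripping the wheel and cranking in, clockwise.

```bash
(python3 -m inch '[[0.004,-0.005,-0.08,0,0,0,1],[0.004,-0.005,-0.16,0,0,0,1],[0.004,-0.005,-0.22,0,0,0,1],[0.004,-0.005,-0.26,0,0,0,1],[0.004,-0.005,-0.268,0,0,0,1]]'
python3 -m inch '[[0,0,0,0,0,0,1],[0,0,0,0,0,0,0],[0,0,0,0,0,0,0],[0,0,0,0,0,0,0],[0,0,0,0,0,0,0]]' 60
python3 -m inch '[[0,0,0,0,0,-0.01,0],[0,0,0,0,0,-0.03,0],[0,0,0,0,0,-0.055,0],[0,0,0,0,0,-0.085,0],[0,0,0,0,0,-0.12,0]]'
python3 -m inch '[[0,0,0,0,0,-0.035,0],[0,0,0,0,0,-0.07,0],[0,0,0,0,0,-0.105,0],[0,0,0,0,0,-0.14,0],[0,0,0,0,0,-0.175,0]]'
python3 -m inch '[[0,0,0,0,0,-0.035,0],[0,0,0,0,0,-0.07,0],[0,0,0,0,0,-0.105,0],[0,0,0,0,0,-0.14,0],[0,0,0,0,0,-0.175,0]]'
python3 -m inch '[[0,0,0,0,0,-0.035,0],[0,0,0,0,0,-0.07,0],[0,0,0,0,0,-0.105,0],[0,0,0,0,0,-0.14,0],[0,0,0,0,0,-0.175,0]]'
) | grep -E "clock|force|pos|open"
python3 - <<'E'
from h import *
s,p,M=now(); print(p,s['joints'][5],s['ft_torque']); im=bosses()
E
```

```text
clock: 38.97
tcp_pos: [603.3, -172.7, 32.2]
force: [-0.1, 0.0, -0.3]
opening: 85.9
grip_force: 0.0
clock: 39.38
tcp_pos: [605.2, -172.5, 37.2]
force: [-2.8, 2.8, 5.6]
opening: 61.9
grip_force: 68.0
clock: 39.8
tcp_pos: [605.1, -172.1, 37.3]
force: [-3.3, 5.4, 5.2]
opening: 62.2
grip_force: 68.3
clock: 40.22
tcp_pos: [605.3, -171.3, 37.2]
force: [-2.7, 6.2, 6.1]
opening: 62.3
grip_force: 68.3
clock: 40.63
tcp_pos: [605.8, -170.8, 37.2]
force: [-2.0, 8.1, 4.7]
opening: 62.1
grip_force: 68.2
clock: 41.05
tcp_pos: [606.5, -170.6, 37.3]
force: [-0.8, 8.3, 3.4]
opening: 62.4
grip_force: 68.1
[ 606.51995355 -170.62750874   37.2650063 ] -0.36650898088837247 [1.15281995 0.06208266 0.13566918]
boss [229.5 164.8] 10 [675.9  31.9  64. ] [685.   34.7  28. ]
boss [357.9 187.5] 15 [ 609.6 -284.2   64. ] [ 616.9 -290.1   28. ]
boss [229. 189.] 11 [614.6  34.1  64. ] [622.   36.9  28. ]
boss [203.2 214. ] 10 [553.9  98.1  64. ] [559.7 102.7  28. ]
boss [228.2 213.2] 11 [554.2  37.   64. ] [560.   39.9  28. ]
boss [338.2 243.2] 11 [ 472.9 -229.2   64. ] [ 476.5 -233.5   28. ]
boss [410.5 244.3] 14 [ 465.2 -405.    64. ] [ 468.6 -414.1   28. ]
boss [382.5 250.1] 15 [ 453.  -336.1   64. ] [ 455.9 -343.3   28. ]
```

```bash
(python3 -m inch '[[0,0,0,0,0,-0.035,0],[0,0,0,0,0,-0.07,0],[0,0,0,0,0,-0.105,0],[0,0,0,0,0,-0.14,0],[0,0,0,0,0,-0.175,0]]'
python3 -m inch '[[0,0,0,0,0,-0.035,0],[0,0,0,0,0,-0.07,0],[0,0,0,0,0,-0.105,0],[0,0,0,0,0,-0.14,0],[0,0,0,0,0,-0.175,0]]'
python3 -m inch '[[0,0,0,0,0,-0.035,0],[0,0,0,0,0,-0.07,0],[0,0,0,0,0,-0.105,0],[0,0,0,0,0,-0.14,0],[0,0,0,0,0,-0.175,0]]'
python3 -m inch '[[0,0,0,0,0,-0.035,0],[0,0,0,0,0,-0.07,0],[0,0,0,0,0,-0.105,0],[0,0,0,0,0,-0.14,0],[0,0,0,0,0,-0.175,0]]'
python3 -m inch '[[0,0,0,0,0,-0.035,0],[0,0,0,0,0,-0.07,0],[0,0,0,0,0,-0.105,0],[0,0,0,0,0,-0.14,0],[0,0,0,0,0,-0.16,0]]'
python3 -m inch '[[0,0,0,0,0,0,0],[0,0,0,0,0,0,1],[0,0,0,0,0,0,1],[0,0,0,0,0,0,1],[0,0,0,0,0,0,1]]'
python3 -m inch '[[0,0,0.08,0,0,0,1],[0,0,0.16,0,0,0,1],[0,0,0.24,0,0,0,1],[0,0,0.28,0,0,0,1],[0,0,0.28,0,0,0,1]]'
) | grep -E "clock|force|pos|open"
python3 - <<'E'
from h import *
s,p,M=now(); print(p,s['joints'][5],s['ft_torque']); im=bosses()
cv2.imwrite('pics/t8.png',cv2.resize(im[130:180,180:330],(795,265),interpolation=cv2.INTER_CUBIC)[...,::-1])
E
```

```text
clock: 41.52
tcp_pos: [607.3, -170.8, 37.3]
force: [0.7, 7.4, 2.5]
opening: 61.8
grip_force: 68.0
clock: 41.93
tcp_pos: [607.8, -171.4, 37.3]
force: [3.7, 7.4, 2.4]
opening: 62.1
grip_force: 67.9
clock: 42.35
tcp_pos: [607.9, -172.2, 37.3]
force: [3.6, 4.6, 1.5]
opening: 62.1
grip_force: 67.9
clock: 42.77
tcp_pos: [607.6, -172.9, 37.3]
force: [3.6, 4.3, 2.1]
opening: 61.9
grip_force: 67.9
clock: 43.18
tcp_pos: [607.0, -173.3, 37.3]
force: [3.6, 2.7, 1.9]
opening: 62.2
grip_force: 67.9
clock: 43.6
tcp_pos: [604.6, -174.1, 34.6]
force: [-0.1, -0.5, 0.7]
opening: 85.1
grip_force: 0.0
clock: 44.02
tcp_pos: [606.7, -174.7, 108.4]
force: [0.6, 0.1, 0.0]
opening: 85.4
grip_force: 0.0
[ 606.70239177 -174.67574738  108.39180729] 2.329811169819032 [-0.01366944  0.04829373 -0.01124272]
boss [357.9 187.5] 15 [ 609.6 -284.2   64. ] [ 616.9 -290.1   28. ]
boss [338.2 243.2] 11 [ 472.9 -229.2   64. ] [ 476.5 -233.5   28. ]
boss [410.6 244.4] 15 [ 465.  -405.2   64. ] [ 468.3 -414.3   28. ]
boss [382.5 250.1] 15 [ 453.  -336.1   64. ] [ 455.9 -343.3   28. ]
```

View pics/t8.png

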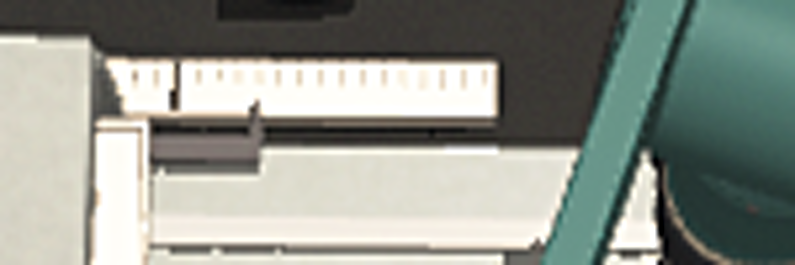

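Picture: the pointer tip at (255,110) is about 38 mm short of the broad mark at (176,85). Re-gripping for the rest and measuring both accurately.

```bash
(python3 -m inch '[[-0.008,0.009,0,0,0,0.039,1],[-0.008,0.009,0,0,0,0.078,1],[-0.008,0.009,0,0,0,0.117,1],[-0.008,0.009,0,0,0,0.156,1],[-0.008,0.009,0,0,0,0.195,1]]'
python3 -m inch '[[0,0,0,0,0,0.039,1],[0,0,0,0,0,0.078,1],[0,0,0,0,0,0.117,1],[0,0,0,0,0,0.156,1],[0,0,0,0,0,0.195,1]]'
python3 -m inch '[[0,0,-0.08,0,0,0,1],[0,0,-0.16,0,0,0,1],[0,0,-0.24,0,0,0,1],[0,0,-0.28,0,0,0,1],[0,0,-0.28,0,0,0,1]]'
) | grep -E "clock|force|pos|open"
cat >> h.py <<'E'
def gap():
    for n in("top","scene"):
        im,d=vision.camera(n); w=cloud(n,d); np.savez("g_"+n,im=im,w=w)
        g=im.astype(int).sum(2)/3; X=w[...,0]-604.7; Y=w[...,1]+172.5
        sx=X*.9993-Y*.038; sy=X*.038+Y*.9993; Z=w[...,2]
        print(n); v0=0
        m=(sx>95)&(sx<160)&(sy>140)&(sy<290)
        for z0 in(10,20,30,40,50): k=m&(abs(Z-z0)<5); print(z0,k.sum(), sx[k].min().round() if k.any() else 0, sx[k].max().round() if k.any() else 0, sy[k].min().round() if k.any() else 0,sy[k].max().round() if k.any() else 0)
E
python3 -c "
from h import *
print(now()[1],now()[0]['joints'][5]); gap()"
```

```text
clock: 44.48
tcp_pos: [601.7, -171.1, 102.2]
force: [0.9, 0.1, 0.5]
opening: 85.2
grip_force: 0.0
clock: 44.9
tcp_pos: [601.7, -171.1, 102.2]
force: [-0.0, -0.4, -0.2]
opening: 85.5
grip_force: 0.0
clock: 45.32
tcp_pos: [599.4, -170.2, 29.3]
force: [-0.6, 0.5, -0.6]
opening: 85.0
grip_force: 0.0
[ 599.41267296 -170.21573283   29.33873748] 1.1070363172358333
top
10 123 95.0 160.0 141.0 286.0
20 482 104.0 136.0 141.0 288.0
30 115 95.0 134.0 141.0 289.0
40 25 95.0 114.0 265.0 290.0
50 5 97.0 109.0 281.0 286.0
scene
10 305 95.0 156.0 142.0 290.0
20 951 95.0 138.0 140.0 290.0
30 96 95.0 135.0 143.0 290.0
40 21 99.0 118.0 265.0 289.0
50 12 116.0 118.0 280.0 290.0
```

```bash
(python3 -m inch '[[0,0,0.01,0,0,0,1],[0,0,0.01,0,0,0,0],[0,0,0.01,0,0,0,0],[0,0,0.01,0,0,0,0],[0,0,0.01,0,0,0,0]]' 60
python3 -m inch '[[0,0,0,0,0,-0.02,0],[0,0,0,0,0,-0.05,0],[0,0,0,0,0,-0.085,0],[0,0,0,0,0,-0.12,0],[0,0,0,0,0,-0.155,0]]'
python3 -m inch '[[0,0,0,0,0,-0.035,0],[0,0,0,0,0,-0.07,0],[0,0,0,0,0,-0.105,0],[0,0,0,0,0,-0.13,0],[0,0,0,0,0,-0.145,0]]'
python3 -m inch '[[0,0,0,0,0,0,0],[0,0,0,0,0,0,0],[0,0,0,0,0,0,0],[0,0,0,0,0,0,0],[0,0,0,0,0,0,0]]'
) | grep -E "clock|force|pos|open"
python3 - <<'E'
from h import *
A,_=vision.camera("top"); B,_=vision.camera("scene"); np.savez("ab",A=A,B=B)
u,v=map(int,proj("top",(725,75,22))); a=A[v-25:v+25,u-25:u+25]; u2,v2=map(int,proj("scene",(725,75,22))); b=B[v2-25:v2+25,u2-25:u2+25]; print(u,v,u2,v2)
cv2.imwrite("pics/g9.png",np.hstack([cv2.resize(x,(400,400),interpolation=cv2.INTER_CUBIC) for x in(a,b)])[...,::-1])
E
```

```text
clock: 45.83
tcp_pos: [604.2, -172.4, 40.0]
force: [-0.8, -0.2, 5.6]
opening: 62.0
grip_force: 66.9
clock: 46.25
tcp_pos: [604.4, -171.3, 39.9]
force: [-0.0, 3.2, 6.4]
opening: 62.1
grip_force: 67.4
clock: 46.67
tcp_pos: [605.0, -170.4, 39.9]
force: [1.6, 3.0, 5.0]
opening: 62.3
grip_force: 67.4
clock: 47.08
tcp_pos: [605.0, -170.4, 40.0]
force: [1.8, 4.2, 6.5]
opening: 62.2
grip_force: 67.4
213 150 283 321
```

View pics/g9.png

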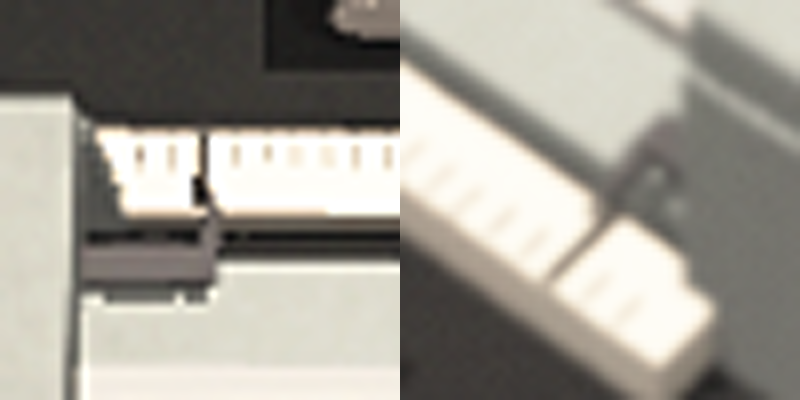

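Left crop: the pointer stem at about x = 212 is still about 2.5–4 mm short of the broad mark at x = 204, and the wheel count leaves 4.3 mm. Turning 0.1 rad more.

```bash
python3 -m inch '[[0,0,0,0,0,-0.012,0],[0,0,0,0,0,-0.024,0],[0,0,0,0,0,-0.032,0],[0,0,0,0,0,-0.032,0],[0,0,0,0,0,-0.032,0]]' | grep -E "pos|force"
python3 - <<'E'
from h import *
s,p,M=now(); print(s['tool_rot'],s['joints'][5])
A,_=vision.camera("top"); B,_=vision.camera("scene"); np.savez("ab2",A=A,B=B)
a=A[137:167,198:228]; b=B[302:332,275:305]
cv2.imwrite("pics/g10.png",np.hstack([cv2.resize(x,(400,400),interpolation=cv2.INTER_CUBIC) for x in(a,b)])[...,::-1])
E
```

```text
tcp_pos: [605.1, -170.2, 39.9]
force: [2.3, 2.8, 6.0]
grip_force: 67.4
[-2.79410234  1.4295658  -0.00681927] 2.1503630839168455
```

View pics/g10.png

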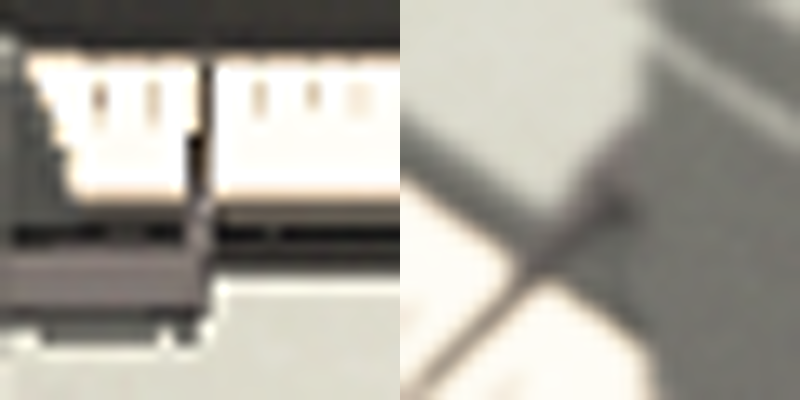

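Aligned: the mark at (206,90) runs straight on into the pointer at (201,210), and in the scene view too the two form one line. Releasing and going to the lamp lever.

```bash
(python3 -m inch '[[0,0,0,0,0,0,0.5],[0,0,0,0,0,0,1],[0,0,0,0,0,0,1],[0,0,0,0,0,0,1],[0,0,0,0,0,0,1]]'
python3 -m inch '[[0,0,0.1,0,0,0,1],[0,0,0.24,0,0,0,1],[0,0,0.38,0,0,0,1],[0,0,0.5,0,0,0,1],[0,0,0.56,0,0,0,1]]'
python3 -m inch '[[-0.03,0.1,0,0,0,0.03,0],[-0.07,0.24,0,0,0,0.06,0],[-0.11,0.39,0,0,0,0.09,0],[-0.15,0.54,0,0,0,0.12,0],[-0.19,0.69,0,0,0,0.144,0]]' 40
python3 -m inch '[[-0.04,0.15,0,0,0,0.03,0],[-0.08,0.3,0,0,0,0.06,0],[-0.12,0.45,0,0,0,0.09,0],[-0.16,0.6,0,0,0,0.12,0],[-0.19,0.69,0,0,0,0.144,0]]'
python3 -m inch '[[0,0,0,0,0,0,0],[0,0,0,0,0,0,0],[0,0,0,0,0,0,0],[0,0,0,0,0,0,0],[0,0,0,0,0,0,0]]'
) | grep -E "clock|force|pos|open"
python3 - <<'E'
from h import *
s,p,M=now(); print(p,np.degrees(np.arctan2(M[1,0],M[0,0])),s['opening'])
im,d=vision.camera("scene"); W=cloud("scene",d); q=(W-p)@M; k=(abs(q[...,0])<25)&(abs(q[...,1])<30)&(q[...,2]<20)&(q[...,2]>-80)
for a in range(-80,10,6):
    r=q[k&(q[...,2]>=a)&(q[...,2]<a+6)]
    if len(r): print(a,len(r),r.min(0).round(),r.max(0).round())
A,d=vision.camera("top"); w=cloud("top",d); m=(abs(w[...,2]-205)<12)&(np.hypot(w[...,0]-552,w[...,1]-172)<25); print(m.sum(),w[m].mean(0))
v,u=np.argwhere(m).mean(0); print(ray("top",u,v,207)) if m.any() else 0
E
```

```text
clock: 48.12
tcp_pos: [602.6, -171.6, 36.9]
force: [0.0, -0.6, -0.1]
opening: 85.5
grip_force: 0.0
clock: 48.53
tcp_pos: [604.5, -172.4, 182.7]
force: [0.5, -0.2, 0.4]
opening: 84.9
grip_force: 0.0
clock: 48.95
tcp_pos: [554.6, 2.1, 177.1]
force: [0.6, 0.5, 0.7]
opening: 25.2
grip_force: 0.0
clock: 49.37
tcp_pos: [506.5, 176.7, 177.3]
force: [0.2, -0.2, -0.6]
opening: -0.1
grip_force: 0.0
clock: 49.78
tcp_pos: [508.4, 172.2, 177.2]
force: [-0.0, 0.9, -0.1]
opening: 0.1
grip_force: 0.0
[508.36402768 172.23338966 177.17421602] -2.550365946604884 0.13296895690849284
-80 30 [  3. -17. -80.] [ 13.  11. -74.]
-74 42 [ -6. -14. -74.] [ 13.  13. -68.]
-68 40 [ -7. -15. -68.] [ 12.  14. -62.]
-62 47 [ -5. -14. -62.] [ 13.  14. -56.]
-56 41 [ -7. -15. -56.] [ 12.  13. -50.]
-50 32 [ -4. -13. -50.] [ 11.  11. -44.]
-44 14 [  1.  -7. -44.] [ 12.   5. -38.]
32 [554.57061157 165.77710456 206.66452526]
[554.51122861 165.71546922 207.        ]
```

```bash
(python3 -m inch '[[0,0,-0.04,0,0,0,0],[0,0,-0.08,0,0,0,0],[0,0,-0.108,0,0,0,0],[0,0,-0.108,0,0,0,0],[0,0,-0.108,0,0,0,0]]'
python3 -m inch '[[0.03,0,0,0,0,0,0],[0.06,0,0,0,0,0,0],[0.09,0,0,0,0,0,0],[0.12,0,0,0,0,0,0],[0.15,0,0,0,0,0,0]]'
python3 -m inch '[[0.03,0,0,0,0,0,0],[0.06,0,0,0,0,0,0],[0.09,0,0,0,0,0,0],[0.12,0,0,0,0,0,0],[0.138,0,0,0,0,0,0]]'
python3 -m inch '[[0,0,0,0,0,0,0],[0,0,0,0,0,0,0],[0,0,0,0,0,0,0],[0,0,0,0,0,0,0],[0,0,0,0,0,0,0]]'
) | grep -E "clock|force|pos"
python3 - <<'E'
from h import *
B,d=vision.camera("scene"); w=cloud("scene",d)
m=(w[...,2]>188)&(w[...,2]<216)&(abs(w[...,0]-600)<35)&(abs(w[...,1]-172)<20); print(m.sum(),w[m].mean(0),w[m].min(0),w[m].max(0))
u,v=map(int,proj("scene",(590,172,190))); cv2.imwrite("pics/l11.png",cv2.resize(B[v-50:v+50,u-50:u+50],(500,500),interpolation=cv2.INTER_CUBIC)[...,::-1])
E
```

```text
clock: 50.3
tcp_pos: [507.1, 173.3, 148.8]
force: [0.3, -0.2, 0.8]
grip_force: 0.0
clock: 50.72
tcp_pos: [546.2, 173.8, 150.8]
force: [-2.7, -0.3, 2.7]
grip_force: 1.1
clock: 51.13
tcp_pos: [580.6, 173.2, 149.4]
force: [-0.5, 0.8, -2.1]
grip_force: 0.8
clock: 51.55
tcp_pos: [579.9, 173.6, 150.6]
force: [0.1, 0.9, -0.2]
grip_force: 0.0
292 [600.46200275 176.2993272  206.28744339] [573.017417   159.79399288 188.96125214] [618.85144005 187.78653209 215.65146442]
```

View pics/l11.png

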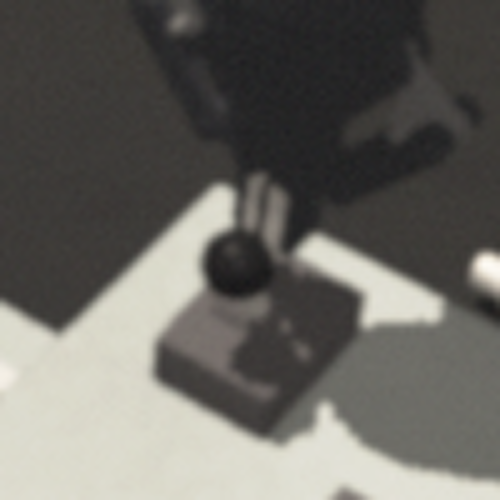

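The lever leans over to the far side. A small extra push, then back off and up, and check everything.

```bash
(python3 -m inch '[[0.008,0,0,0,0,0,0],[0.016,0,0,0,0,0,0],[0.02,0,0,0,0,0,0],[0.02,0,0,0,0,0,0],[0.02,0,0,0,0,0,0]]'
python3 -m inch '[[-0.06,0,0,0,0,0,0],[-0.14,0,0,0,0,0,0],[-0.24,0,0,0,0,0,0],[-0.34,0,0,0,0,0,0],[-0.36,0,0,0,0,0,0]]'
python3 -m inch '[[-0.08,0,0.1,0,0,0,0],[-0.16,0,0.2,0,0,0,0],[-0.3,0,0.2,0,0,0,0],[-0.4,0,0.2,0,0,0,0],[-0.5,0,0.2,0,0,0,0]]'
python3 -m inch '[[0,0,0,0,0,0,0],[0,0,0,0,0,0,0],[0,0,0,0,0,0,0],[0,0,0,0,0,0,0],[0,0,0,0,0,0,0]]'
) | grep -E "clock|force|pos"
python3 - <<'E'
from h import *
A,d=vision.camera("top"); w=cloud("top",d)
m=(w[...,2]>190)&(w[...,2]<220)&(abs(w[...,0]-585)<55)&(abs(w[...,1]-172)<30)
v,u=np.argwhere(m).mean(0); print("ball",m.sum(),ray("top",u,v,205))
cv2.imwrite("pics/f12.png",cv2.resize(A[120:270,110:340],(800,522),interpolation=cv2.INTER_CUBIC)[...,::-1])
E
```

```text
clock: 52.02
tcp_pos: [582.0, 173.6, 150.4]
force: [-7.7, -1.1, 2.9]
grip_force: 4.2
clock: 52.43
tcp_pos: [492.1, 173.7, 150.5]
force: [0.8, -0.7, -0.3]
grip_force: 0.0
clock: 52.85
tcp_pos: [369.7, 173.6, 201.3]
force: [-0.1, 1.1, 0.3]
grip_force: 0.0
clock: 53.27
tcp_pos: [370.8, 173.4, 200.0]
force: [-0.2, 0.0, -0.3]
grip_force: 0.0
ball 114 [604.13155117 171.50756607 205.        ]
```

View pics/f12.png

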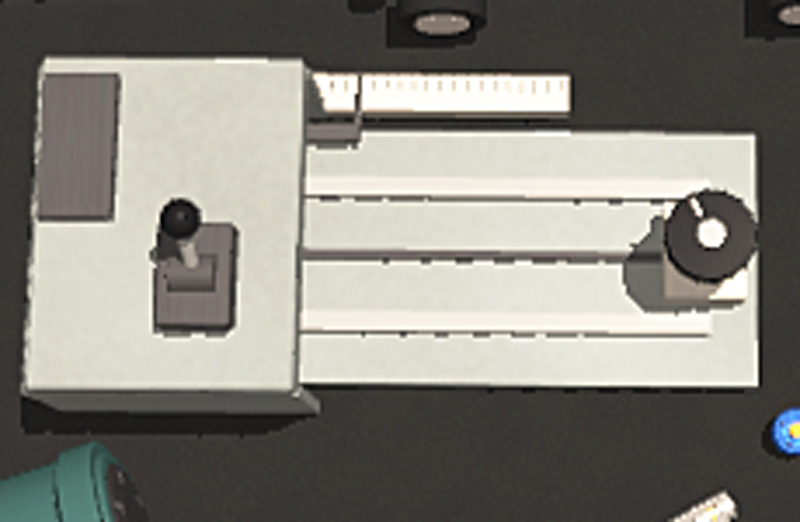

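The ball is at x = 604, hard over to on. The pointer at (359,115) sits on the mark at (360,90), and the wheel's white line has turned about 332° (5.8 rad), as it should. Handing in.

```bash
python3 -c "
from rig import ctrl
print(ctrl.finish_job())"
```

```text
the job is handed in; nothing more can be done
None
```

The job is handed in at about 53 s: four heads on their pads (outer row full, one on inner1) when last seen before going under the hood, the pointer on the mark, the lamp lever over to on; no verdict came back.

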